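# Turn the reference bar to white and load the reflectometer

## Task

Ready the reflectometer for its white calibration. Roll the six-sided reference bar away from you along the worktop, one face at a time and letting it come to rest on each face, until the white tile lies on top; then slide it, white tile still up, under the overhanging head until it is fully home against the back wall, and push the probe's round knob all the way down. Roll and slide the bar, do not pick it up, and leave the two vials and the beaker where they stand.

Things in the scene. Friction and masses are not known exactly. Their poses are not given: they have to be found in the camera images.
- reference_bar: Loose six-sided dark metal bar, 50 mm across flats, 57.7 mm across corners, 120 mm long, about 0.4 kg, lying on a face; a tile of another colour on each long face. Origin at its centre, 25 mm above the worktop when flat. Own y runs along it, at the start to the robot's left within 0.3 rad. Yellow is on top at the start (own +z); rolling away from the robot brings up green, then white
- white_tile (a point): Centre of the white tile on the bar's surface, 25 mm from the bar's centre. At the start it is on the lower face turned to the robot, 30 degrees below level, hidden from above. Height above the worktop: 12.5 mm at the start, 37.5 mm after one face, 50 mm when on top. Axes as the bar's
- reflectometer: Fixed white instrument, a low gantry on the bare worktop. Origin on the worktop under the middle of the seated bar; own +x points in, away from the robot within 0.2 rad. Cheeks 128 mm apart; back wall face at own x +30 mm; roof 85 to 125 mm high with its front edge at x -29 mm; mouth open to -x, with flared guide plates 30 mm high out to x -60 mm, 150 mm apart there
- seat (a point): Where the bar's centre belongs in the reflectometer, 25 mm above the worktop midway between the cheeks, axes as the reflectometer's; a bar against the back wall lies 1 mm farther in. The seated bar ends just under the roof's front edge, so a tool pushing it home must lean back about 40 degrees (top towards the robot) to clear the roof
- probe (a joint): Vertical travel of the probe through the roof, in m: 0 = fully up, grows downwards, 0.030 = fully down, where its steel tip stands 5 mm above the tile of a bar lying flat. Starts 0 to 6 mm down. It slides with about 4 N of friction and stays where it is left
- probe_top (a point): Centre of the top of the probe's black knob with a red disc on it, 38 mm diameter, above the middle of the roof: 171 mm above the worktop with the probe fully up, 141 mm fully down. Push straight down
- vial_red: Loose bystander: standing sample vial with a white cap and a red stripe, 27 mm diameter, 72 mm high; origin at its foot
- vial_green: Loose bystander: standing sample vial with a white cap and a green stripe, 27 mm diameter, 72 mm high; origin at its foot
- beaker: Loose bystander: clear beaker, 54 mm diameter, 70 mm high; origin at its foot
There are look-alikes about, which are no part of the job. Of the things that look like the reflectometer, the larger one is meant.

How it is judged (in metres and radians):
On the way, in this order (a step that is already met when the one before it is completed fails the run):
1. the bar has been rolled on by one face and lies at rest on it (white tile now on the upper face turned towards the robot) (height (world z) of white_tile between 0.0345 and 0.0405 m and height (world z) of reference_bar below 0.0275 m and angular speed of reference_bar below 0.3 rad/s), for 0.2 s.
2. the bar has been rolled on by a second face and lies at rest with the white tile on top (height (world z) of white_tile above 0.0475 m and height (world z) of reference_bar below 0.0275 m and angular speed of reference_bar below 0.3 rad/s), for 0.2 s.
3. the bar is fully home in the reflectometer, white tile up (x of reference_bar in the frame of seat above -0.004 m and y of reference_bar in the frame of seat between -0.008 and 0.008 m and angle between the y axis of reference_bar and the y axis of seat, either way round below 0.1 rad and height (world z) of white_tile between 0.0475 and 0.053 m), for 0.2 s.
4. the probe is pushed all the way down (value of joint probe above 0.026 m), for 0.2 s.
At the end, for the whole second after the job is handed in: The bar lies at rest between the cheeks of the reflectometer (within 8 mm sideways of the seat), white tile on top and lying flat (tile centre 47.5 to 53 mm high), square to the instrument within 0.1 rad and no more than 4 mm short of the seat point, and the probe is at least 26 mm down (all of step 3 and value of joint probe above 0.026 m and linear speed of reference_bar below 0.01 m/s); the robot touches nothing.
It fails at once if the bar is picked up (its centre more than 30 mm above where it lies on a face) (height (world z) of reference_bar above 0.055 m).
It fails at once if a vial or the beaker is moved by more than 20 mm (distance of any of vial_red, vial_green, beaker from where it was at the start of the episode above 0.02 m).
It also fails if it takes over 72 s, if anything falls off the work surface, if the arm or the gripper's body presses on something with over 40 N, if the wrist force passes 120 N, or if a joint passes its speed limit or range.

## Robot

A 7-joint arm with a two-finger parallel gripper is mounted at the origin on a cart in front of the work surface, level with it; the furniture and walls round the work are solid. World frame = base frame: x ahead of the robot, y to its left, z up, the work surface at z = 0. Lengths are in mm, angles in rad, forces in N, time in s.
With the tool pointing down it reaches from about 400 to 875 mm from the base axis. Payload 4.4 kg.
Tool frame: the origin (TCP) lies on the centre line of the jaws, within the pads' length; the fingertips stand 14 mm ahead of it and the grasp point (between the pads) lies 5 mm behind it; z points along the fingers, x is the direction in which the jaws open and shut, and the axes are right-handed (so a half turn about z gives the same grasp; the last joint's range is limited). The gripper opens to 85 mm and grips with 20 to 120 N. Pads are 22 mm wide; open, the fingers measure 114 mm over their backs; the gripper's body (76 mm by 85 mm) begins 54 mm behind the grasp point. The pads swing forward as they close: fully open they stand 13 mm farther back than shut.
Start: joints at [1.137, 0.628, 0.038, 1.517, -0.027, 0.996, -0.02], TCP at [233.744, -606.532, 245.313] pointing down, gripper open.
Joint ranges: [-3.06, 3.06], [-0.37, 2.12], [-1.25, 1.32], [0.18, 2.47], [-1.1, 4.24], [0.23, 1.98], [-2.94, 2.94]. Speed limits (rad/s): [2.57, 2.57, 3.14, 3.14, 3.14, 3.14, 3.14].

## Interface

Orientations are given as [roll, pitch, yaw] about the fixed x, y, z axes, in that order (R = Rz(yaw) Ry(pitch) Rx(roll)).
In Python, from cell import ctrl gives the robot as it stands.
- The arm moves only by the tool send_rows, never from a script. Its argument "commands" is a list of rows, each a list of 5 numbers: the finger opening in mm, from 0 to 85.4, then the shift along the tool's x, y, z in mm, then the turn about the tool's z in degrees. In form: [[grip, x, y, z, roll], ...]. A call has 1 to 5 rows; each row is the pose to reach, as a shift and turn from the pose measured when the call began, along the tool's axes at that moment; what a row does not reach only later rows make up. A row lasts 1/10 s, in which the tool goes at most 50 mm and 8.59 degrees, less where a joint would pass 70% of its speed; a pose out of reach is approached as far as the arm can. A call with a gripper value outside its range is refused whole. The fingers move at their own pace and stop on an object; the grip force is fixed at half the most. Time passes only in rows, so rows that repeat a pose let the fingers close. It gives the time, the measured TCP pose, the force and the opening at its end, in the units of the state.
- ctrl.read_state(): the state, without advancing time (a new reading comes with each control period).
- ctrl.get_image(name): name is "scene" or "top" or "wrist"; returns the picture (384x512x3 uint8, red, green, blue); there is no depth.
- ctrl.camera_params(name): a dict with "fx", "fy", "cx", "cy" (pixels), "cam_to_world" (4x4, takes a point from camera to world coordinates). Camera axes: x right, y down, z forward; pixel columns grow to the right and rows downward; lengths in mm; the calibration is good to about 2 mm. A picture is of the moment at which its call begins: read the wrist's pose just before it. camera_params takes no time and is no camera call; for the wrist camera it gives the pose at the moment of the call.
- ctrl.finish_job(): hands the job in, once; it reports no verdict.
The state is a dict: "clock": time; "qpos": joint angles; "qd": joint speeds; "tau": joint torques, N m; "eef_pos": TCP position; "tool_rot": TCP orientation; "force": force on the tool from outside, world axes, zero at the start; "torque": the same for the moment, N m; "width": finger opening in mm.
Only numpy, scipy, OpenCV 4.12 (cv2) and the standard library are available. Lean on these libraries where they do the work, as an engineer would, in place of code of your own. Each camera call takes 0.05 s, during which the arm holds its last target.

## Working session

There is one attempt and no reset: what is moved stays moved. The work goes in short steps, Python scripts to look and compute and a tool call to move; the robot and the scene stay as the last step left them, time stands still between calls to the robot, and variables do not carry over. Pictures are saved under pics/ and viewed, and the job is handed in when it is done.

Besides the shell and the picture viewer there is one more tool, called after "Emit:" as name(argument=value, ...), one argument or row to a line, values as JSON. send_rows: Moves the arm, as the interface text tells. Its arguments: {"type":"object","properties":{"commands":{"type":"array"}},"required":["commands"]}

```bash
ls; mkdir -p pics; python3 - <<'E'
from cell import ctrl
import cv2
print(ctrl.read_state())
for n in ("scene","top","wrist"):
    im=ctrl.get_image(n); cv2.imwrite(f"pics/{n}0.png",im[:,:,::-1]); p=ctrl.camera_params(n); print(n,p)
E
```

```text
pics
{'clock': 0.0, 'qpos': array([ 1.13720333,  0.62932758,  0.03844616,  1.5183703 , -0.02702602,
        0.99629976, -0.01996221]), 'qd': array([-0.00033807,  0.00018977, -0.00111614,  0.00012427, -0.00156535,
        0.00120037,  0.00062604]), 'tau': array([-9.12965952e-04, -5.63407195e+01,  1.22581366e+00, -1.93451107e+01,
        1.11070729e-02,  1.03710510e-02,  5.90374512e-06]), 'eef_pos': array([ 233.52857333, -605.95892136,  244.40042221]), 'tool_rot': array([ 3.14158802e+00,  1.88713022e-03, -1.20298317e+00]), 'force': array([0.27283637, 0.26006565, 0.99597897]), 'torque': array([ 0.00178527, -0.02329851,  0.00744157]), 'width': 85.25238546891859}
scene {'fx': 420.5065401243387, 'fy': 420.5065401243387, 'cx': 260.164431692579, 'cy': 192.9530610703521, 'cam_to_world': array([[-6.35191508e-01, -4.91726998e-01,  5.95597437e-01,
        -1.49166001e+02],
       [-7.72283251e-01,  4.14850634e-01, -4.81121120e-01,
         6.27556469e+02],
       [-1.05037303e-02, -7.65573975e-01, -6.43262125e-01,
         8.86265565e+02],
       [ 0.00000000e+00,  0.00000000e+00,  0.00000000e+0
[... 260 characters left out ...]
,  2.42432308e-02,  6.88494134e-03,
         5.13825795e+01],
       [-9.35616056e-03, -1.03344946e-01, -9.94601571e-01,
         1.42445153e+03],
       [ 0.00000000e+00,  0.00000000e+00,  0.00000000e+00,
         1.00000000e+00]])}
wrist {'fx': 298.3220324962271, 'fy': 298.3220324962271, 'cx': 256.01403542006307, 'cy': 189.82589075330938, 'cam_to_world': array([[ 3.59554739e-01, -9.01373047e-01, -2.41344192e-01,
         2.93648630e+02],
       [-9.33121958e-01, -3.47859934e-01, -9.09773433e-02,
        -5.83018158e+02],
       [-1.94944943e-03,  2.57914900e-01, -9.66165671e-01,
         3.72063703e+02],
       [ 0.00000000e+00,  0.00000000e+00,  0.00000000e+00,
         1.00000000e+00]])}
```

View pics/scene0.png

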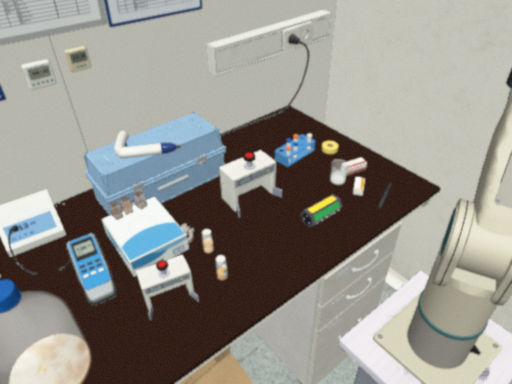

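View pics/top0.png

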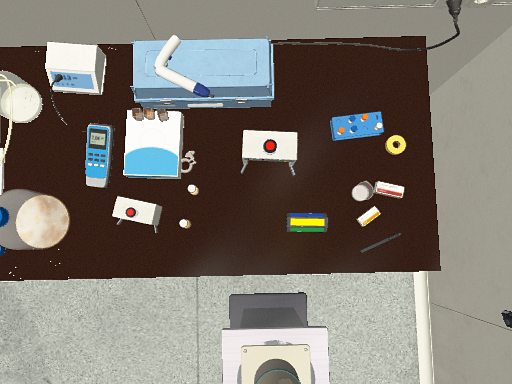

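View pics/wrist0.png

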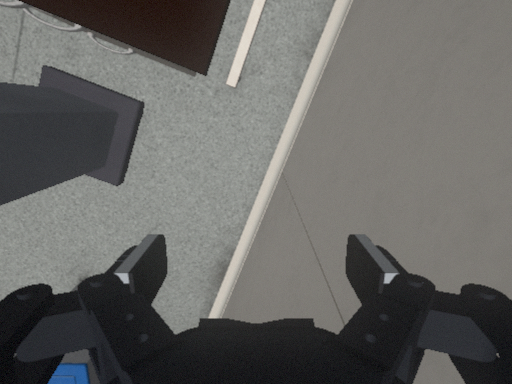

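```bash
cat > h.py <<'E'
import numpy as np, cv2
from cell import ctrl
def px2w(n,u,v,z):
    p=ctrl.camera_params(n);T=p["cam_to_world"]
    d=T[:3,:3]@np.array([(u-p["cx"])/p["fx"],(v-p["cy"])/p["fy"],1]);o=T[:3,3]
    return (o+d*(z-o[2])/d[2])[:2]
def w2px(n,P):
    p=ctrl.camera_params(n);T=p["cam_to_world"]
    c=T[:3,:3].T@(np.array(P,float)-T[:3,3]);return p["fx"]*c[0]/c[2]+p["cx"],p["fy"]*c[1]/c[2]+p["cy"]
def crop(n,name,x0,y0,w,h,k):
    im=ctrl.get_image(n)[y0:y0+h,x0:x0+w,::-1]
    cv2.imwrite(f"pics/{name}.png",cv2.resize(im,None,fx=k,fy=k,interpolation=cv2.INTER_CUBIC))
E
python3 - <<'E'
from h import *
crop("top","t1",230,115,110,130,4.5 and 4)
crop("scene","s1",190,130,200,110,4)
E
```

```text
(no output)
```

View pics/t1.png

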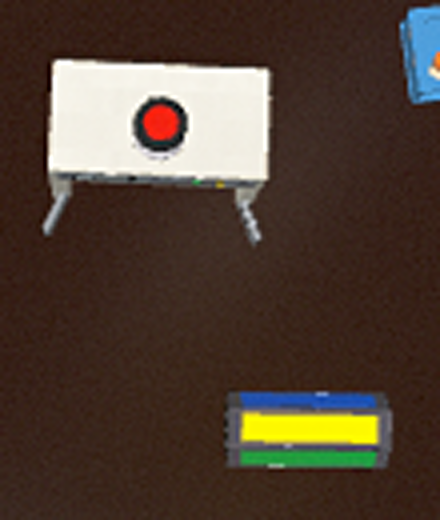

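View pics/s1.png

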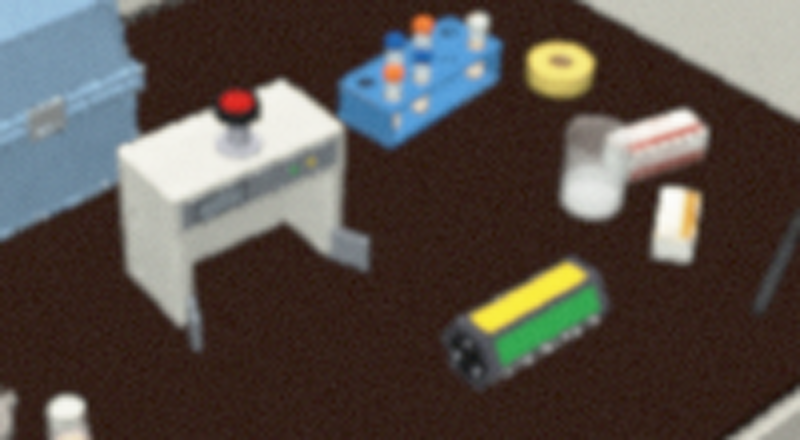

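```bash
python3 - <<'E'
from h import *
def P(cx,cy,z): return px2w("top",230+cx/4-.4,115+cy/4-.4,z)
pts={ 'yTL':(242,411,50),'yTR':(380,413,50),'yBL':(240,443,50),'yBR':(378,445,50),
'rFL':(50,176,125),'rFR':(268,184,125),'rBL':(54,60,125),'rBR':(271,68,125),'knob':(161,122,171),'gL':(46,234,30),'gR':(257,241,30),
'barL':(229,430,25),'barR':(391,430,25),'barN':(310,467,25),'barF':(310,392,25)}
Q={k:P(*v) for k,v in pts.items()}
for k,v in Q.items(): print(k,v.round(1))
a=lambda d:np.arctan2(-d[0],d[1])  # yaw of y-axis vector
print('bar yaw',a(Q['yTL']-Q['yTR']),a(Q['yBL']-Q['yBR']))
print('inst yaw',a(Q['rFL']-Q['rFR']),a(Q['rBL']-Q['rBR']),a(Q['gL']-Q['gR']))
for n,u,v in(('v1',193,189),('v2',184,223),('bk',362,191)): print(n,px2w('top',u,v,72))
E
```

```text
yTL [481.  -54.9]
yTR [ 477.  -157.2]
yBL [457.3 -52.7]
yBR [ 453.4 -154.8]
rFL [647.8  82.2]
rFR [638.1 -72.8]
rBL [732.   77.5]
rBR [722.2 -77.8]
knob [675.1   3.8]
gL [620.5  88.4]
gR [611.1 -72.1]
barL [468.2 -46.6]
barR [ 465.2 -168.8]
barN [ 438.8 -106.7]
barF [ 495.4 -108.8]
bar yaw -0.038418194348372056 -0.038230379969938215
inst yaw -0.062280523761024616 -0.06330558765768249 -0.05830595802737164
v1 [570.26414669 230.16562045]
v2 [470.71201608 257.59055763]
bk [ 552.17686744 -266.73956238]
```

```bash
cat >> h.py <<'E'
def st():
    s=ctrl.read_state(); print('t %.2f'%s['clock'],'pos',s['eef_pos'].round(1),'rpy',s['tool_rot'].round(3),'F',s['force'].round(1),'w %.1f'%s['width'],'q',s['qpos'].round(2)); return s
def to(x,y,z,yaw=None):
    from scipy.spatial.transform import Rotation as R
    s=st(); r=R.from_euler('xyz',s['tool_rot'])
    d=r.inv().apply(np.array([x,y,z])-s['eef_pos'])
    print('shift',d.round(1), 'turn deg', None if yaw is None else round(float(np.degrees(s['tool_rot'][2]-yaw)),1))
E
python3 - <<'E'
from h import *
to(412,-105,150,-1.609)
E
```

```text
t 0.25 pos [ 233.7 -606.3  244.9] rpy [-3.142e+00  1.000e-03 -1.203e+00] F [ 1.1 -0.3 -0. ] w 85.1 q [ 1.14  0.63  0.04  1.52 -0.03  1.   -0.02]
shift [-403.6 -346.6   95.2] turn deg 23.3
```

Emit:
send_rows(
  commands=[
    [85,-34,-29,0,0],
    [85,-68,-58,0,0],
    [85,-102,-87,0,0],
    [85,-136,-116,0,0],
    [85,-170,-145,0,0],
  ],
)

```text
clock: 0.75
eef_pos: [308.2, -393.8, 245.1]
tool_rot: [-3.141, 0.001, -1.203]
force: [0.7, 0.3, 0.8]
width: 85.5
```

Emit:
send_rows(
  commands=[
    [85,-34,-29,0,0],
    [85,-68,-58,0,0],
    [85,-102,-87,0,0],
    [85,-136,-116,0,0],
    [85,-170,-145,0,0],
  ],
)

```text
clock: 1.25
eef_pos: [382.8, -181.4, 245.5]
tool_rot: [-3.141, 0.0, -1.203]
force: [1.2, -1.1, -0.3]
width: 84.8
```

```bash
python3 - <<'E'
from h import *
to(412,-105,150,-1.609)
E
```

```text
t 1.25 pos [ 382.8 -181.4  245.5] rpy [-3.141  0.    -1.203] F [ 1.2 -1.1 -0.3] w 84.8 q [ 0.39  0.31 -0.01  2.11  0.01  0.72 -0.83]
shift [-60.8 -54.6  95.5] turn deg 23.2
```

Emit:
send_rows(
  commands=[
    [85,-20,-18,20,8],
    [85,-41,-36,40,16],
    [85,-61,-55,60,23],
    [85,-61,-55,95,23],
    [85,-61,-55,95,23],
  ],
)

```text
clock: 1.75
eef_pos: [410.2, -103.1, 147.9]
tool_rot: [3.135, 0.002, -1.602]
force: [-0.0, -0.2, -0.6]
width: 85.2
```

```bash
python3 - <<'E'
from h import *
to(412,-105,60,-1.609)
crop("wrist","w1",0,0,512,384,1.5)
print([np.round(w2px("wrist",p),0) for p in ((467,-107,50),(438,-47,25),(438,-167,25))])
E
```

```text
t 1.75 pos [ 410.2 -103.1  147.9] rpy [ 3.135e+00  2.000e-03 -1.602e+00] F [-0.  -0.2 -0.6] w 85.2 q [ 0.14  0.49  0.06  2.22 -0.07  0.44 -1.35]
shift [ 2.  -2.4 87.9] turn deg 0.4
[array([257., 121.]), array([188., 157.]), array([329., 153.])]
```

View pics/w1.png

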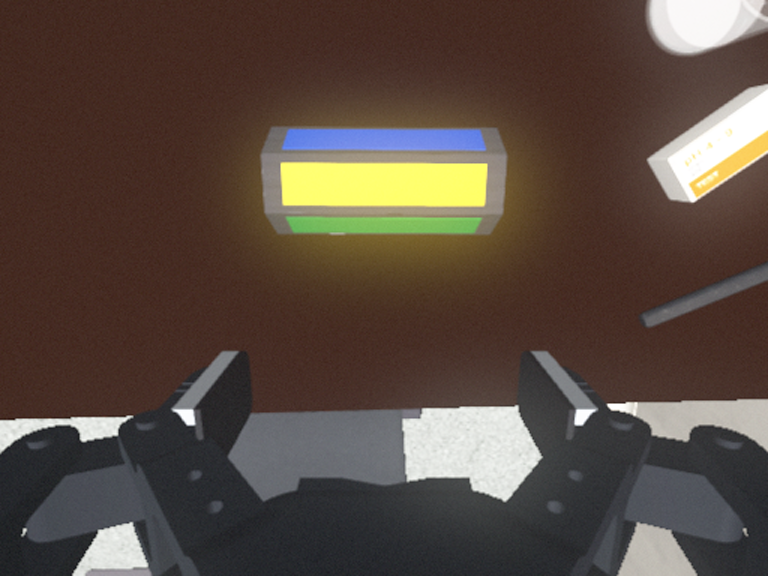

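Emit:
send_rows(
  commands=[
    [85,2,-2,40,0],
    [85,2,-2,80,0],
    [85,2,-2,110,0],
    [85,2,-2,128,0],
    [85,2,-2,128,0],
  ],
)

```text
clock: 2.3
eef_pos: [409.7, -100.3, 39.6]
tool_rot: [3.119, 0.025, -1.608]
force: [0.3, 0.1, -0.1]
width: 85.0
```

```bash
python3 - <<'E'
from h import *
to(426,-105.5,19,-1.609)
E
```

```text
t 2.30 pos [ 409.7 -100.3   39.6] rpy [ 3.119  0.025 -1.608] F [ 0.3  0.1 -0.1] w 85.0 q [ 0.05  0.74  0.21  2.27 -0.78  0.24 -0.64]
shift [  5.1 -16.9  20.1] turn deg 0.0
```

Emit:
send_rows(
  commands=[
    [85,2,-8,8,0],
    [85,4,-12,12,0],
    [85,4,-14,16,0],
    [85,5,-14,20,0],
  ],
)

```text
clock: 2.7
eef_pos: [424.8, -105.9, 19.9]
tool_rot: [3.122, 0.025, -1.608]
force: [-0.4, -0.3, 0.1]
width: 84.7
```

```bash
python3 - <<'E'
from h import *
to(426,-105.5,19,-1.609)
crop("scene","s2",250,130,200,150,4)
E
```

```text
t 2.70 pos [ 424.8 -105.9   19.9] rpy [ 3.122  0.025 -1.608] F [-0.4 -0.3  0.1] w 84.7 q [ 0.05  0.8   0.22  2.23 -0.87  0.24 -0.54]
shift [-0.4 -1.2  0.9] turn deg 0.0
```

View pics/s2.png

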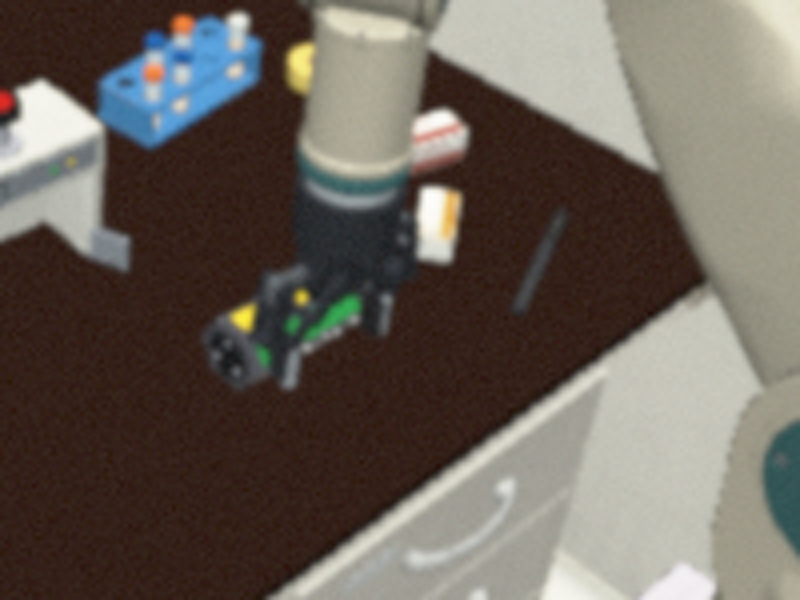

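Emit:
send_rows(
  commands=[
    [85,0,-2,0,0],
    [85,0,-4,0,0],
    [85,0,-4,0,0],
  ],
)

```text
clock: 3.05
eef_pos: [428.6, -106.4, 19.7]
tool_rot: [3.122, 0.025, -1.609]
force: [-0.4, -0.3, -0.1]
width: 85.0
```

Emit:
send_rows(
  commands=[
    [85,0,-1,0,0],
    [85,0,-2,0,0],
    [85,0,-2,0,0],
  ],
)

```text
clock: 3.35
eef_pos: [430.6, -106.4, 19.7]
tool_rot: [3.122, 0.025, -1.609]
force: [-1.5, 0.3, 0.5]
width: 84.9
```

Emit:
send_rows(
  commands=[
    [85,0,-4,-4,0],
    [85,0,-7,-8,0],
    [85,0,-10,-11,0],
    [85,0,-13,-14,0],
  ],
)

```text
clock: 3.75
eef_pos: [444.6, -107.2, 34.0]
tool_rot: [3.122, 0.025, -1.608]
force: [-0.8, 0.2, -0.5]
width: 85.0
```

```bash
python3 - <<'E'
from h import *
st()
crop("scene","s3",250,130,200,150,4)
E
```

```text
t 3.75 pos [ 444.6 -107.2   34. ] rpy [ 3.122  0.025 -1.608] F [-0.8  0.2 -0.5] w 85.0 q [-0.02  0.79  0.32  2.18 -0.83  0.33 -0.59]
```

View pics/s3.png

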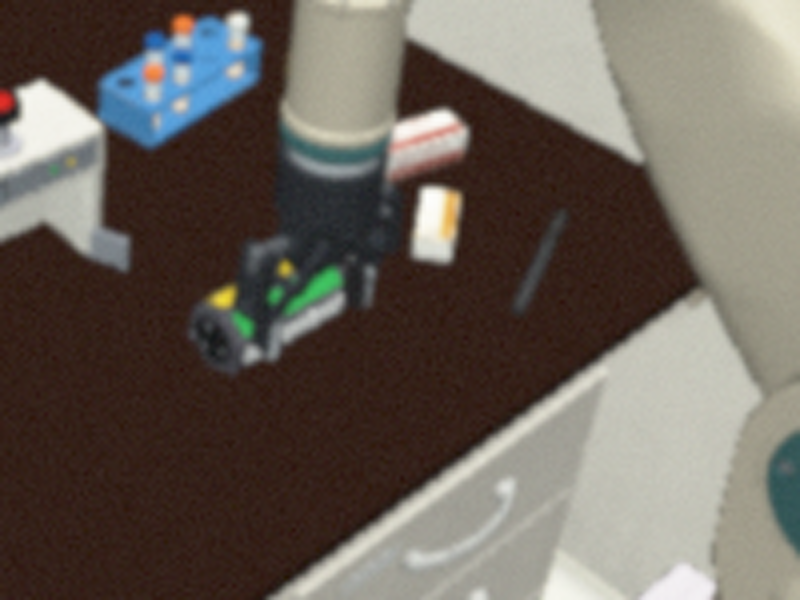

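Emit:
send_rows(
  commands=[
    [85,0,-3,-3,0],
    [85,0,-6,-5,0],
    [85,0,-8,-5,0],
    [85,0,-8,-5,0],
    [85,0,-8,-5,0],
  ],
)

```text
clock: 4.3
eef_pos: [453.9, -107.8, 39.0]
tool_rot: [3.124, 0.024, -1.608]
force: [0.0, 0.1, -0.0]
width: 84.8
```

```bash
python3 - <<'E'
from h import *
st()
crop("scene","s4",250,130,200,150,4)
E
```

```text
t 4.30 pos [ 453.9 -107.8   39. ] rpy [ 3.124  0.024 -1.608] F [ 0.   0.1 -0. ] w 84.8 q [-0.04  0.78  0.34  2.15 -0.82  0.36 -0.61]
```

View pics/s4.png

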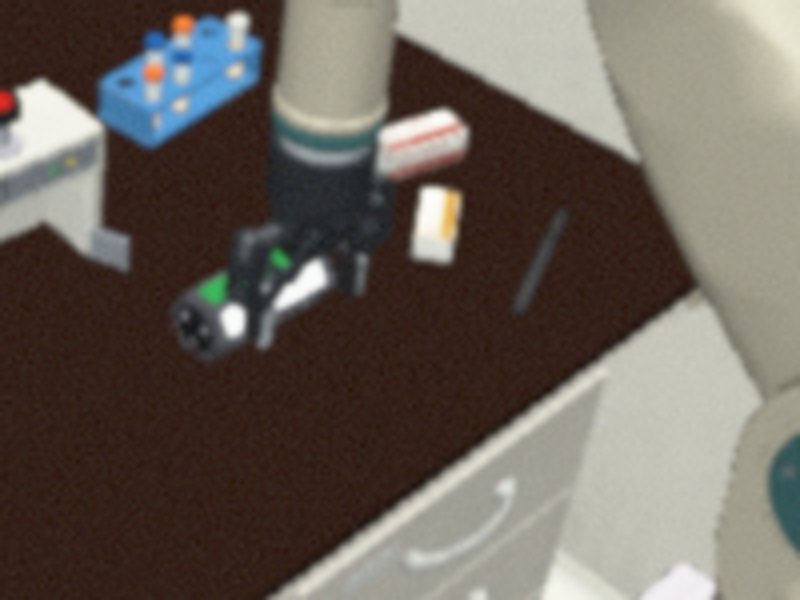

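Emit:
send_rows(
  commands=[
    [85,0,1,8,0],
    [85,0,0,20,0],
    [85,0,0,20,0],
    [85,0,-2,20,0],
    [85,0,-3,20,0],
  ],
)

```text
clock: 4.85
eef_pos: [456.6, -107.6, 18.8]
tool_rot: [3.124, 0.024, -1.608]
force: [0.5, 0.5, 0.1]
width: 84.9
```

Emit:
send_rows(
  commands=[
    [85,0,-1,0,0],
    [85,0,-2,0,0],
    [85,0,-2,0,0],
  ],
)

```text
clock: 5.15
eef_pos: [458.9, -107.7, 19.0]
tool_rot: [3.125, 0.024, -1.608]
force: [-0.1, 0.5, -0.1]
width: 85.1
```

Emit:
send_rows(
  commands=[
    [85,0,-1,0,0],
    [85,0,-2,0,0],
    [85,0,-2,0,0],
  ],
)

```text
clock: 5.45
eef_pos: [460.8, -107.6, 18.9]
tool_rot: [3.124, 0.024, -1.608]
force: [-1.3, -0.2, 0.0]
width: 84.8
```

Contact. Same lifting arc.

Emit:
send_rows(
  commands=[
    [85,0,-4,-4,0],
    [85,0,-7,-8,0],
    [85,0,-10,-11,0],
    [85,0,-13,-14,0],
  ],
)

```text
clock: 5.85
eef_pos: [474.5, -108.4, 33.1]
tool_rot: [3.125, 0.024, -1.608]
force: [-0.5, 0.7, 0.9]
width: 85.0
```

Emit:
send_rows(
  commands=[
    [85,0,-3,-3,0],
    [85,0,-6,-5,0],
    [85,0,-8,-5,0],
    [85,0,-8,-5,0],
    [85,0,-8,-5,0],
  ],
)

```text
clock: 6.35
eef_pos: [482.5, -108.8, 37.9]
tool_rot: [3.125, 0.024, -1.608]
force: [-0.2, 0.8, -0.2]
width: 84.6
```

```bash
python3 - <<'E'
from h import *
st()
crop("scene","s5",250,130,200,150,4)
E
```

```text
t 6.35 pos [ 482.5 -108.8   37.9] rpy [ 3.125  0.024 -1.608] F [-0.2  0.8 -0.2] w 84.6 q [-0.08  0.81  0.39  2.08 -0.8   0.43 -0.65]
```

View pics/s5.png

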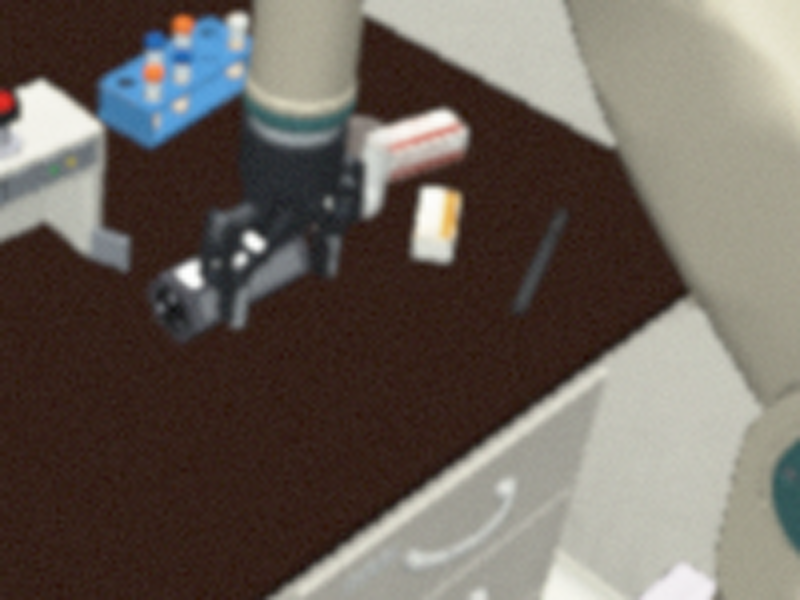

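Emit:
send_rows(
  commands=[
    [85,0,10,0,0],
    [85,0,15,-40,0],
    [85,0,15,-85,0],
    [85,0,15,-130,0],
    [85,0,15,-130,0],
  ],
)

```text
clock: 6.9
eef_pos: [471.4, -113.0, 172.4]
tool_rot: [3.133, 0.023, -1.608]
force: [-0.4, -1.4, -0.7]
width: 84.9
```

```bash
python3 - <<'E'
from h import *
st()
crop("wrist","w2",0,0,512,384,1.5)
T=ctrl.camera_params("wrist"); np.save("w2.npy",T,allow_pickle=True)
crop("top","t2",230,115,150,130,4)
E
```

```text
t 6.90 pos [ 471.4 -113.   172.4] rpy [ 3.133  0.023 -1.608] F [-0.4 -1.4 -0.7] w 84.9 q [-0.24  0.6   0.65  2.04 -0.58  0.71 -0.82]
```

View pics/w2.png

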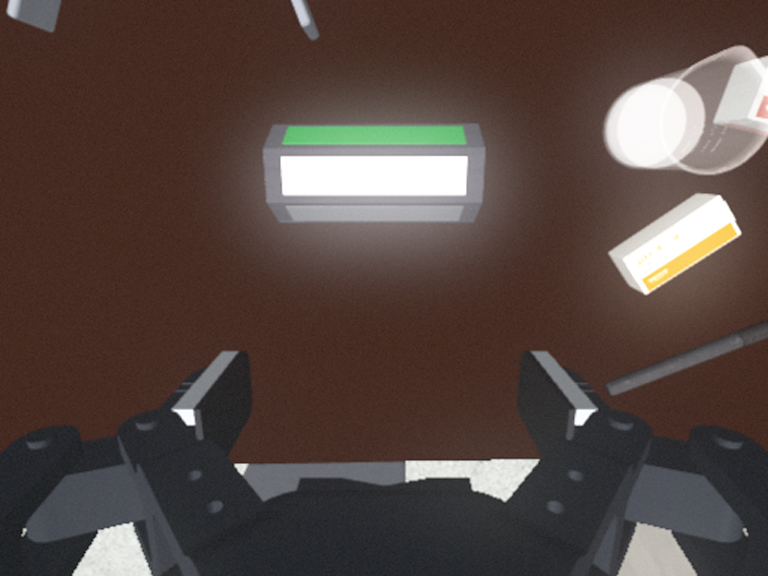

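View pics/t2.png

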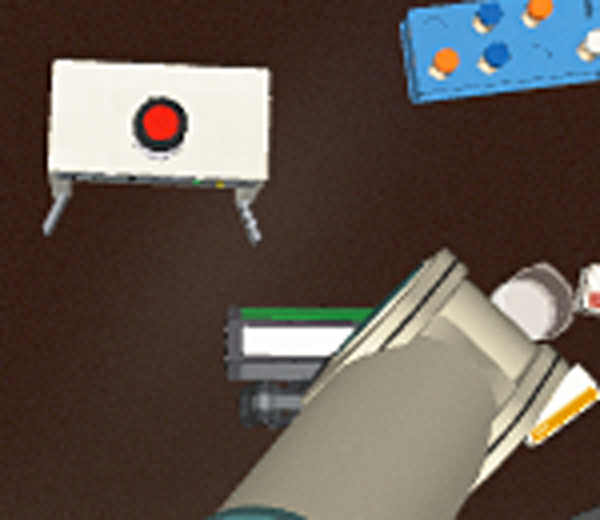

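```bash
python3 - <<'E'
from h import *
c=np.array([px2w("wrist",(u+.5)/1.5-.5,(v+.5)/1.5-.5,50) for u,v in((281,156),(467,156),(281,195),(467,195))]);print(c.round(1),c.mean(0))
d=c[0]-c[1]; print(np.arctan2(-d[0],d[1]))
to(524,-196,150,-0.061)
E
```

```text
[[ 538.5  -56.1]
 [ 534.9 -154.1]
 [ 518.3  -54.1]
 [ 514.8 -154.3]] [ 526.62825254 -104.64652505]
-0.036846482457067974
t 7.00 pos [ 469.1 -111.1  168.6] rpy [ 3.126  0.025 -1.608] F [ 0.   0.4 -0.1] w 85.1 q [-0.24  0.6   0.64  2.05 -0.59  0.7  -0.81]
shift [ 83.2 -58.2  15.6] turn deg -88.6
```

Emit:
send_rows(
  commands=[
    [60,20,-15,0,-8.5],
    [45,40,-30,0,-17],
    [30,60,-45,0,-25.5],
    [20,78,-57,0,-34],
    [20,78,-57,0,-42.5],
  ],
)

```text
clock: 7.5
eef_pos: [523.0, -193.9, 163.8]
tool_rot: [-3.138, 0.029, -0.863]
force: [-0.8, 0.1, -0.3]
width: 20.1
```

Emit:
send_rows(
  commands=[
    [20,0,0,0,-8.5],
    [20,0,0,0,-17],
    [20,0,0,0,-25.5],
    [20,0,0,0,-34],
    [20,0,0,0,-42.5],
  ],
)

```text
clock: 8.0
eef_pos: [521.3, -193.0, 161.7]
tool_rot: [-3.117, 0.023, -0.114]
force: [0.0, 0.7, -0.5]
width: 20.3
```

```bash
python3 - <<'E'
from h import *
to(524,-190,100,-0.061)
E
```

```text
t 8.00 pos [ 521.3 -193.   161.7] rpy [-3.117  0.023 -0.114] F [ 0.   0.7 -0.5] w 20.3 q [ 0.19  0.62  0.2   1.84 -0.2   0.72  0.39]
shift [ 3.7 -1.7 61.7] turn deg -3.1
```

Emit:
send_rows(
  commands=[
    [20,3,0,35,-3],
    [20,3,0,62,-3],
    [20,3,0,85,-3],
    [20,3,0,85,-3],
  ],
)

```text
clock: 8.4
eef_pos: [518.7, -189.2, 72.3]
tool_rot: [-3.111, 0.03, -0.062]
force: [-1.4, 0.5, -0.8]
width: 20.5
```

```bash
python3 - <<'E'
from h import *
crop("wrist","w3",0,0,512,384,1.5)
to(524.5,-190,25,-0.061)
E
```

```text
t 8.45 pos [ 520.1 -190.    74.2] rpy [-3.113  0.027 -0.062] F [ 0.7  0.8 -0. ] w 20.1 q [ 0.22  0.76  0.14  1.89 -0.23  0.54  0.46]
shift [ 5.7  1.2 49. ] turn deg -0.1
```

View pics/w3.png

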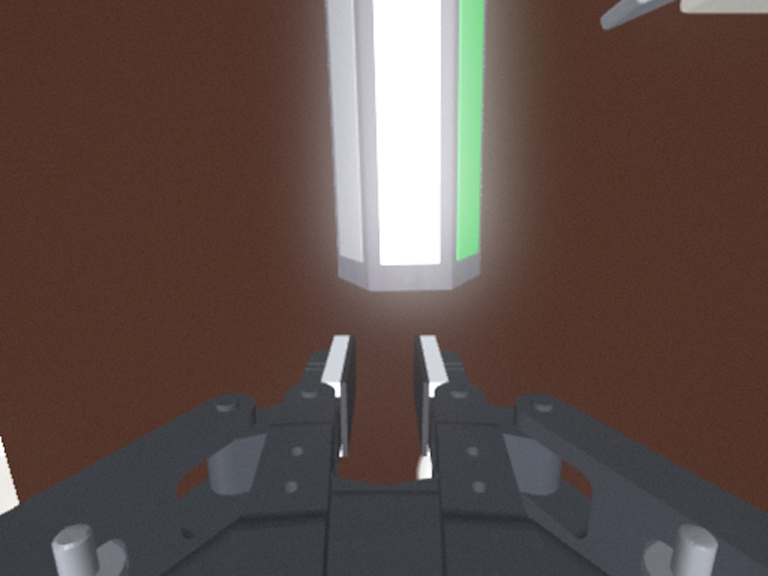

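```bash
python3 - <<'E'
from h import *
for u,v,z in((371,290,50),(452,288,50),(338,275,25),(480,272,25)): print(px2w("wrist",u/1.5,v/1.5,z).round(1))
E
```

```text
[ 515.6 -166.6]
[ 544.1 -167.4]
[ 500.7 -165.6]
[ 558.3 -167.7]
```

```bash
python3 - <<'E'
from h import *
to(529.5,-186,25,-0.061)
E
```

```text
t 8.45 pos [ 520.1 -190.    74.2] rpy [-3.113  0.027 -0.062] F [ 0.7  0.8 -0. ] w 20.1 q [ 0.22  0.76  0.14  1.89 -0.23  0.54  0.46]
shift [10.5 -3.1 49. ] turn deg -0.1
```

Emit:
send_rows(
  commands=[
    [20,10,-1,15,0],
    [20,10,-1,30,0],
    [20,10,-2,49,0],
    [20,10,-2,49,0],
  ],
)

```text
clock: 8.85
eef_pos: [527.0, -186.1, 23.3]
tool_rot: [-3.111, 0.031, -0.062]
force: [-0.2, 0.1, 0.5]
width: 20.2
```

```bash
python3 - <<'E'
from h import *
to(536.5,-60,25,-0.061)
E
```

```text
t 8.85 pos [ 527.  -186.1   23.3] rpy [-3.111  0.031 -0.062] F [-0.2  0.1  0.5] w 20.2 q [ 0.23  0.85  0.12  1.89 -0.25  0.46  0.47]
shift [   1.6 -126.4    2.1] turn deg -0.1
```

Emit:
send_rows(
  commands=[
    [20,0,-6,0,0],
    [20,0,-13,0,0],
    [20,0,-21,0,0],
    [20,1,-29,0,0],
    [20,1,-37,0,0],
  ],
)

```text
clock: 9.35
eef_pos: [531.0, -148.4, 24.9]
tool_rot: [-3.111, 0.03, -0.062]
force: [-0.4, -0.9, -1.1]
width: 19.8
```

```bash
python3 - <<'E'
from h import *
crop("wrist","w4",0,0,512,384,1.5)
to(536.5,-60,25,-0.061)
E
```

```text
t 9.40 pos [ 531.  -146.3   24.7] rpy [-3.109  0.031 -0.06 ] F [-0.2 -1.2  1.3] w 19.9 q [ 0.16  0.84  0.12  1.91 -0.26  0.45  0.42]
shift [  0.4 -86.4   2.5] turn deg 0.1
```

View pics/w4.png

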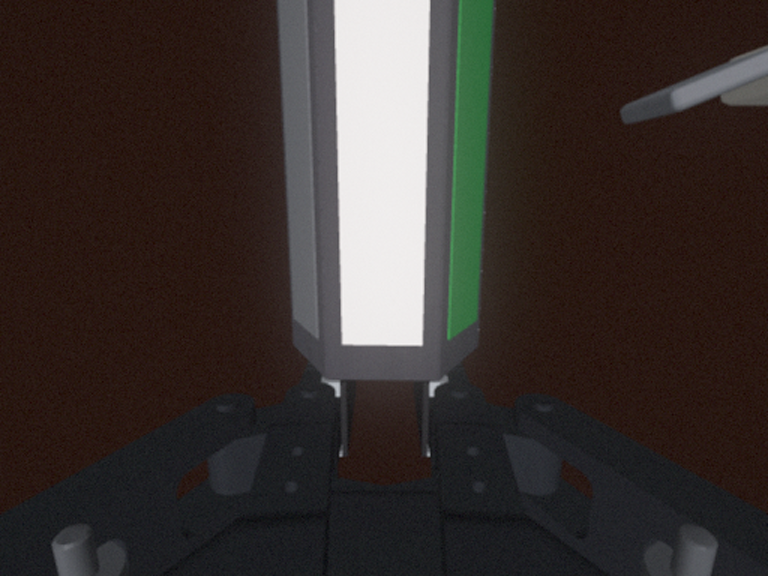

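Emit:
send_rows(
  commands=[
    [20,0,-8,0,0],
    [20,0,-16,0,0],
    [20,0,-24,0,0],
    [20,0,-32,1,0],
    [20,0,-40,1,0],
  ],
)

```text
clock: 9.9
eef_pos: [533.5, -106.1, 25.1]
tool_rot: [-3.11, 0.031, -0.06]
force: [0.5, -1.2, -1.6]
width: 20.1
```

Emit:
send_rows(
  commands=[
    [20,0,-8,0,0],
    [20,0,-16,0,0],
    [20,0,-24,1,0],
    [20,0,-32,1,0],
    [20,0,-36,1,0],
  ],
)

```text
clock: 10.4
eef_pos: [535.6, -68.6, 25.1]
tool_rot: [-3.109, 0.031, -0.059]
force: [0.0, -1.5, -1.2]
width: 19.9
```

```bash
python3 - <<'E'
from h import *
to(536.5,-60,25,-0.061)
crop("wrist","w5",0,0,512,384,1.5)
crop("top","t5",230,115,150,130,4)
E
```

```text
t 10.40 pos [535.6 -68.6  25.1] rpy [-3.109  0.031 -0.059] F [ 0.  -1.5 -1.2] w 19.9 q [ 0.02  0.83  0.12  1.94 -0.3   0.42  0.32]
shift [ 0.4 -8.6  0.4] turn deg 0.1
```

View pics/t5.png

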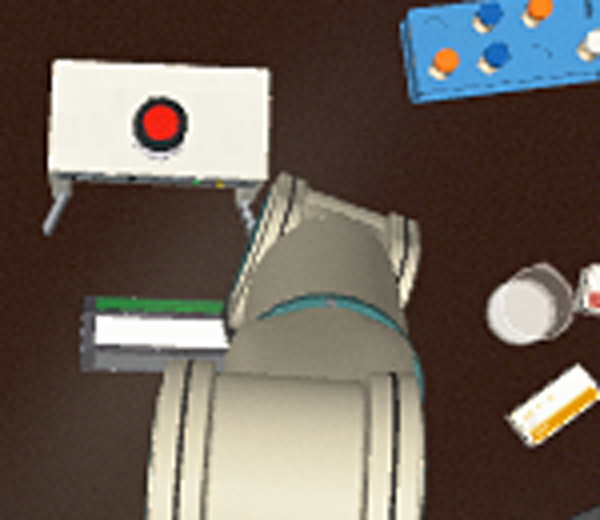

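View pics/w5.png

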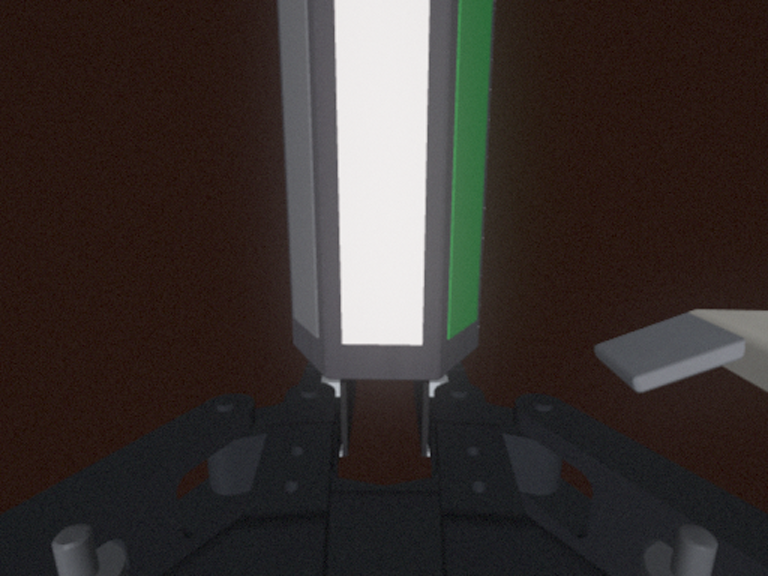

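```bash
python3 - <<'E'
from h import *
def P(cx,cy,z): return px2w("top",230+cx/4-.4,115+cy/4-.4,z)
O=np.array([674.5,3.7]);psi=-.061;ex=np.array([np.cos(psi),np.sin(psi)]);ey=np.array([-ex[1],ex[0]])
for p in((81,335,25),(95,330,50),(94,345,50)):
    w=P(*p); print(w.round(1),'inst',((w-O)@ex).round(1),((w-O)@ey).round(1))
# roof / guides symmetric check
for n,a in(('rFL',(647.8,82.2)),('rFR',(638.1,-72.8)),('rBL',(732,77.5)),('rBR',(722.2,-77.8)),('gL',(620.5,88.4)),('gR',(611.1,-72.1)),('knob',(675.1,3.8))):
    a=np.array(a);print(n,((a-O)@ex).round(1),((a-O)@ey).round(1))
t=np.array([535.6,-68.6]);print('tool',(t-O)@ex,(t-O)@ey)
E
```

```text
[543.   63.6] inst -134.9 51.8
[544.1  52.8] inst -133.2 41.1
[532.9  53.8] inst -144.4 41.4
rFL -31.4 76.7
rFR -31.7 -78.6
rBL 52.9 77.2
rBR 52.6 -78.4
gL -59.1 81.3
gR -58.7 -79.5
knob 0.6 0.1
tool -134.23409128509212 -80.63317392280646
```

Emit:
send_rows(
  commands=[
    [20,0,-4,0,0],
    [20,0,-8,0,0],
    [20,0,-9,0,0],
    [20,0,-9,0,0],
  ],
)

```text
clock: 10.9
eef_pos: [536.1, -59.1, 25.4]
tool_rot: [-3.108, 0.031, -0.058]
force: [0.1, -0.6, 0.4]
width: 19.7
```

```bash
python3 - <<'E'
from h import *
st()
crop("wrist","w6",0,0,512,384,1.5)
crop("top","t6",230,115,150,130,4)
O=np.array([674.5,3.7]);psi=-.061;ex=np.array([np.cos(psi),np.sin(psi)]);ey=np.array([-ex[1],ex[0]])
# bar near side approach point: instrument frame y=0
print(O-ex*(138+29+57+14), O-ex*(138+29+57))
E
```

```text
t 10.90 pos [536.1 -59.1  25.4] rpy [-3.108  0.031 -0.058] F [ 0.1 -0.6  0.4] w 19.7 q [-0.    0.83  0.12  1.95 -0.31  0.42  0.31]
[436.94266171  18.2089981 ] [450.91662279  17.35552762]
```

View pics/t6.png

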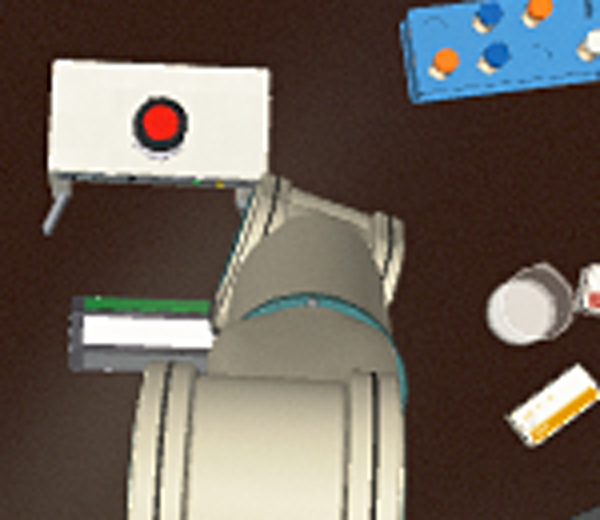

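Emit:
send_rows(
  commands=[
    [20,0,12,0,0],
    [20,0,20,-40,0],
    [20,-10,20,-85,0],
    [20,-45,20,-95,0],
    [20,-80,20,-95,0],
  ],
)

```text
clock: 11.5
eef_pos: [458.9, -79.4, 124.3]
tool_rot: [-3.109, 0.026, -0.059]
force: [-0.7, -0.3, 0.0]
width: 20.2
```

```bash
python3 - <<'E'
from h import *
to(437,18,100,-0.061)
E
```

```text
t 11.50 pos [458.9 -79.4 124.3] rpy [-3.109  0.026 -0.059] F [-0.7 -0.3  0. ] w 20.2 q [ 0.02  0.59  0.17  2.11 -0.27  0.49  0.34]
shift [-27.  -95.1  28. ] turn deg 0.1
```

Emit:
send_rows(
  commands=[
    [20,-15,-30,0,0],
    [50,-27,-60,0,0],
    [85,-27,-95,0,0],
    [85,-27,-95,15,0],
    [85,-27,-95,25,0],
  ],
)

```text
clock: 12.0
eef_pos: [437.3, 18.2, 102.8]
tool_rot: [-3.109, 0.025, -0.058]
force: [-1.2, -0.2, -0.3]
width: 77.0
```

```bash
python3 - <<'E'
from h import *
to(437,18,18,-0.061)
crop("wrist","w7",0,0,512,384,1.5)
crop("top","t7",230,115,110,140,4)
E
```

```text
t 12.00 pos [437.3  18.2 102.8] rpy [-3.109  0.025 -0.058] F [-1.2 -0.2 -0.3] w 77.0 q [-0.18  0.61  0.15  2.2  -0.33  0.38  0.19]
shift [ 1.8  2.9 84.7] turn deg 0.2
```

View pics/w7.png

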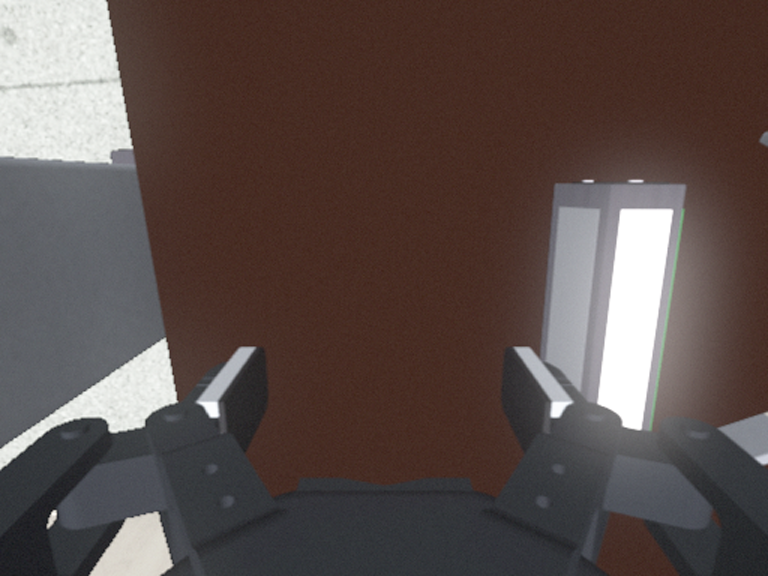

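View pics/t7.png

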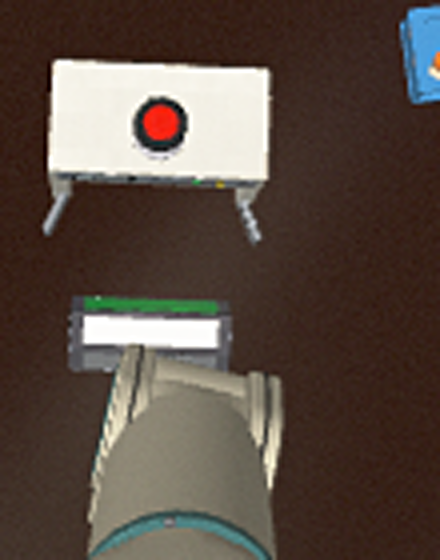

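```bash
python3 - <<'E'
from h import *
def P(cx,cy,z): return px2w("top",230+cx/4-.4,115+cy/4-.4,z)
O=np.array([674.5,3.7]);psi=-.061;ex=np.array([np.cos(psi),np.sin(psi)]);ey=np.array([-ex[1],ex[0]])
c=np.array([P(*p) for p in((83,313,50),(83,345,50),(220,319,50),(219,350,50))])
m=c.mean(0);print(c.round(1),m,'inst',(m-O)@ex,(m-O)@ey)
d=c[0]-c[2];print(np.arctan2(-d[0],d[1]))
to(436,18,8,-0.061)
E
```

```text
[[557.1  61.5]
 [533.1  62. ]
 [550.1 -40.7]
 [526.9 -39.3]] [541.77606309  10.88807159] inst -132.9152810738908 -0.9164377888037805
-0.0684240079822812
t 12.10 pos [436.2  16.7 102.1] rpy [-3.11   0.028 -0.061] F [-0.7 -0.5  0.2] w 84.9 q [-0.18  0.61  0.15  2.2  -0.33  0.38  0.19]
shift [ 2.3  1.7 94. ] turn deg 0.0
```

Emit:
send_rows(
  commands=[
    [85,6,2,30,0],
    [85,7,2,60,0],
    [85,8,2,85,0],
    [85,8,2,93,0],
    [85,8,2,93,0],
  ],
)

```text
clock: 12.6
eef_pos: [441.8, 15.6, 8.2]
tool_rot: [-3.111, 0.028, -0.064]
force: [0.3, 1.0, -0.0]
width: 85.1
```

```bash
python3 - <<'E'
from h import *
to(460,16,8,-0.061)
crop("scene","s7",200,130,200,150,4)
E
```

```text
t 12.60 pos [441.8  15.6   8.2] rpy [-3.111  0.028 -0.064] F [ 0.3  1.  -0. ] w 85.1 q [-0.22  0.82  0.22  2.22 -0.98  0.24  0.83]
shift [18.1 -1.6 -0.3] turn deg -0.2
```

View pics/s7.png

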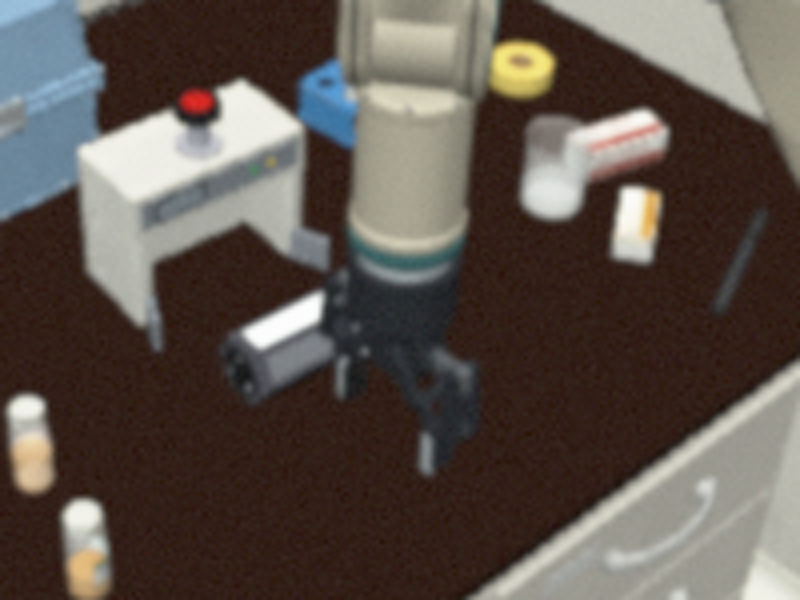

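Emit:
send_rows(
  commands=[
    [85,6,0,0,0],
    [85,12,-1,0,0],
    [85,19,-1,0,0],
    [85,26,-1,0,0],
    [85,34,-1,0,0],
  ],
)

```text
clock: 13.15
eef_pos: [472.2, 14.3, 8.4]
tool_rot: [-3.109, 0.034, -0.064]
force: [-13.7, 0.8, 24.3]
width: 85.0
```

```bash
python3 - <<'E'
from h import *
O=np.array([674.5,3.7]);psi=-.061;ex=np.array([np.cos(psi),np.sin(psi)])
g=O-ex*115;to(g[0],g[1],8,-.061)
crop("wrist","w8",0,0,512,384,1.5)
E
```

```text
t 13.15 pos [472.2  14.3   8.4] rpy [-3.109  0.034 -0.064] F [-13.7   0.8  24.3] w 85.0 q [-0.27  0.85  0.31  2.13 -0.91  0.34  0.77]
shift [87.5 -2.1 -2.5] turn deg -0.2
```

View pics/w8.png

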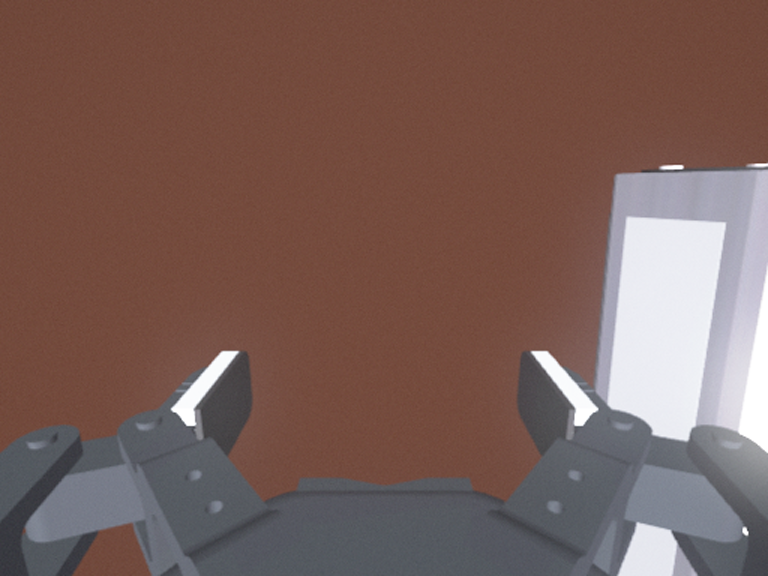

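```bash
python3 - <<'E'
from h import *
crop("scene","s8",200,130,200,150,4)
crop("top","t8",230,115,110,140,4)
st()
E
```

```text
t 13.30 pos [474.6  14.2   8.1] rpy [-3.111  0.03  -0.064] F [-7.7  0.4 12.4] w 84.9 q [-0.27  0.85  0.31  2.13 -0.92  0.34  0.77]
```

View pics/s8.png

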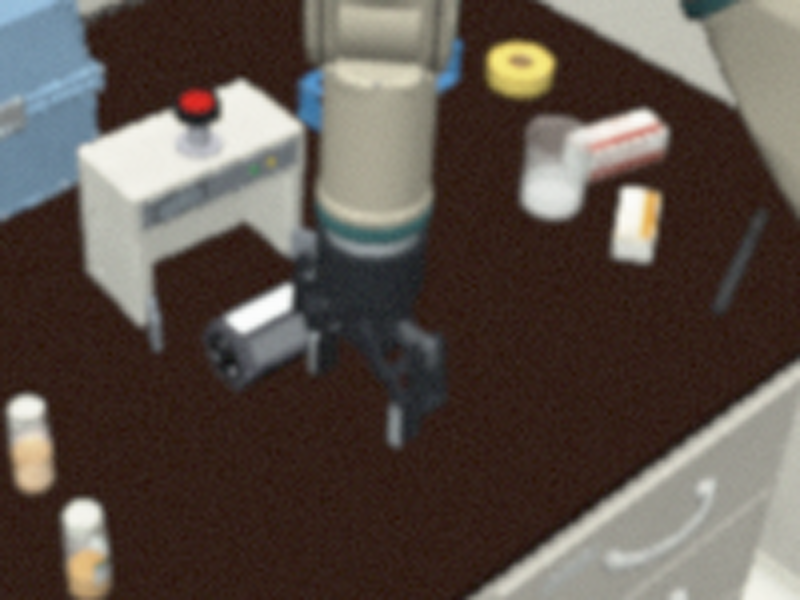

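View pics/t8.png

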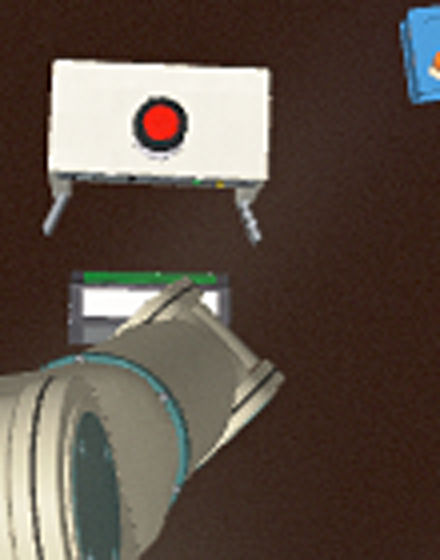

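Emit:
send_rows(
  commands=[
    [85,-12,0,0,0],
    [85,-15,0,-40,0],
    [60,-15,0,-85,0],
    [30,-15,0,-135,0],
    [30,-15,0,-185,0],
  ],
)

```text
clock: 13.8
eef_pos: [464.6, 8.1, 196.0]
tool_rot: [-3.112, 0.031, -0.065]
force: [1.3, 1.2, 0.8]
width: 43.5
```

Emit:
send_rows(
  commands=[
    [30,0,0,-50,0],
    [30,0,0,-100,0],
    [30,0,0,-150,0],
    [30,0,0,-200,0],
    [30,0,0,-250,0],
  ],
)

```text
clock: 14.3
eef_pos: [470.9, -1.3, 446.3]
tool_rot: [-3.114, 0.03, -0.068]
force: [1.7, 0.5, -0.0]
width: 30.6
```

```bash
python3 - <<'E'
from h import *
st()
E
```

```text
t 14.30 pos [470.9  -1.3 446.3] rpy [-3.114  0.03  -0.068] F [ 1.7  0.5 -0. ] w 30.6 q [-0.74  0.29  0.95  1.66 -0.26  1.36  0.19]
```

Emit:
send_rows(
  commands=[
    [30,0,0,-50,0],
    [30,0,0,-100,0],
    [30,0,0,-150,0],
    [30,0,0,-200,0],
    [30,0,0,-250,0],
  ],
)

```text
clock: 14.8
eef_pos: [479.2, -12.6, 657.8]
tool_rot: [-3.122, 0.034, -0.077]
force: [1.4, -1.2, -0.8]
width: 30.1
```

```bash
python3 - <<'E'
from h import *
st()
E
```

```text
t 14.80 pos [479.2 -12.6 657.8] rpy [-3.122  0.034 -0.077] F [ 1.4 -1.2 -0.8] w 30.1 q [-0.51  0.27  0.77  1.06 -0.21  1.91  0.1 ]
```

Emit:
send_rows(
  commands=[
    [30,0,0,-50,0],
    [30,0,0,-100,0],
    [30,0,0,-150,0],
    [30,0,0,-200,0],
    [30,0,0,-250,0],
  ],
)

```text
clock: 15.3
eef_pos: [463.2, -14.8, 709.0]
tool_rot: [-3.119, -0.019, -0.083]
force: [1.0, 0.0, 0.3]
width: 29.8
```

```bash
python3 - <<'E'
from h import *
st()
E
```

```text
t 15.30 pos [463.2 -14.8 709. ] rpy [-3.119 -0.019 -0.083] F [1.  0.  0.3] w 29.8 q [-0.13  0.2   0.17  0.95 -0.06  1.98 -0.07]
```

Emit:
send_rows(
  commands=[
    [30,0,0,-800,0],
    [30,0,0,-800,0],
    [30,0,0,-800,0],
    [30,0,0,-800,0],
    [30,0,0,-800,0],
  ],
)

```text
clock: 15.8
eef_pos: [431.3, -13.2, 733.7]
tool_rot: [-3.116, -0.07, -0.083]
force: [-0.3, -0.3, 0.8]
width: 29.6
```

```bash
python3 - <<'E'
from h import *
st()
E
```

```text
t 15.80 pos [431.3 -13.2 733.7] rpy [-3.116 -0.07  -0.083] F [-0.3 -0.3  0.8] w 29.6 q [-0.21  0.12  0.25  0.97 -0.06  1.98 -0.07]
```

Emit:
send_rows(
  commands=[
    [30,500,0,-800,0],
    [30,500,0,-800,0],
    [30,500,0,-800,0],
    [30,500,0,-800,0],
    [30,500,0,-800,0],
  ],
)

```text
clock: 16.3
eef_pos: [501.4, -22.4, 740.9]
tool_rot: [-3.113, -0.121, -0.085]
force: [-0.3, 0.5, 0.1]
width: 29.9
```

```bash
python3 - <<'E'
from h import *
st()
E
```

```text
t 16.30 pos [501.4 -22.4 740.9] rpy [-3.113 -0.121 -0.085] F [-0.3  0.5  0.1] w 29.9 q [-0.09  0.24  0.15  0.8  -0.07  1.98 -0.06]
```

Emit:
send_rows(
  commands=[
    [30,300,0,-800,0],
    [30,300,0,-800,0],
  ],
)

```text
clock: 16.5
eef_pos: [506.0, -24.9, 760.2]
tool_rot: [-3.11, -0.172, -0.087]
force: [-0.5, 0.4, -0.1]
width: 29.7
```

Emit:
send_rows(
  commands=[
    [30,300,0,-800,0],
    [30,300,0,-800,0],
  ],
)

```text
clock: 16.7
eef_pos: [506.1, -27.2, 781.4]
tool_rot: [-3.107, -0.224, -0.089]
force: [-1.6, 0.1, 0.8]
width: 30.1
```

Emit:
send_rows(
  commands=[
    [30,300,0,-800,0],
    [30,300,0,-800,0],
  ],
)

```text
clock: 16.9
eef_pos: [502.8, -29.2, 803.0]
tool_rot: [-3.105, -0.276, -0.091]
force: [-0.2, 0.2, 1.0]
width: 29.9
```

```bash
python3 - <<'E'
from h import *
st()
E
```

```text
t 16.90 pos [502.8 -29.2 803. ] rpy [-3.105 -0.276 -0.091] F [-0.2  0.2  1. ] w 29.9 q [-0.09  0.21  0.18  0.68 -0.08  1.98 -0.05]
```

Emit:
send_rows(
  commands=[
    [30,300,0,-800,0],
    [30,300,0,-800,0],
  ],
)

```text
clock: 17.1
eef_pos: [495.8, -31.0, 825.7]
tool_rot: [-3.102, -0.328, -0.093]
force: [-0.2, 0.3, 0.3]
width: 30.0
```

Emit:
send_rows(
  commands=[
    [30,300,0,-800,0],
    [30,300,0,-800,0],
  ],
)

```text
clock: 17.3
eef_pos: [485.5, -32.6, 848.9]
tool_rot: [-3.098, -0.382, -0.096]
force: [-0.8, 0.4, 0.6]
width: 30.0
```

Emit:
send_rows(
  commands=[
    [30,300,0,-800,0],
    [30,300,0,-800,0],
  ],
)

```text
clock: 17.5
eef_pos: [471.9, -34.1, 872.3]
tool_rot: [-3.095, -0.435, -0.098]
force: [-0.7, -0.0, -0.4]
width: 30.0
```

Emit:
send_rows(
  commands=[
    [30,300,0,-800,0],
    [30,300,0,-800,0],
  ],
)

```text
clock: 17.7
eef_pos: [455.5, -35.4, 895.3]
tool_rot: [-3.092, -0.488, -0.101]
force: [-0.0, -0.1, -0.0]
width: 30.0
```

```bash
python3 - <<'E'
from h import *
st()
E
```

```text
t 17.70 pos [455.5 -35.4 895.3] rpy [-3.092 -0.488 -0.101] F [-0.  -0.1 -0. ] w 30.0 q [-0.15  0.11  0.27  0.57 -0.09  1.98 -0.04]
```

Emit:
send_rows(
  commands=[
    [30,500,0,-600,0],
    [30,500,0,-600,0],
  ],
)

```text
clock: 17.9
eef_pos: [465.7, -38.5, 915.0]
tool_rot: [-3.088, -0.541, -0.104]
force: [0.0, 0.2, 0.7]
width: 29.9
```

Emit:
send_rows(
  commands=[
    [30,500,0,-600,0],
    [30,500,0,-600,0],
  ],
)

```text
clock: 18.1
eef_pos: [470.8, -41.3, 933.5]
tool_rot: [-3.085, -0.591, -0.108]
force: [-0.7, -0.5, -0.1]
width: 29.9
```

Emit:
send_rows(
  commands=[
    [30,500,0,-600,0],
    [30,500,0,-600,0],
  ],
)

```text
clock: 18.3
eef_pos: [469.5, -43.8, 952.4]
tool_rot: [-3.082, -0.639, -0.111]
force: [-1.2, 0.3, 0.1]
width: 30.4
```

```bash
cat >> h.py <<'E'
from scipy.spatial.transform import Rotation as R
def lean():
    s=ctrl.read_state(); M=R.from_euler('xyz',s['tool_rot']).as_matrix()
    print('tool x',M[:,0].round(3),'y',M[:,1].round(3),'z',M[:,2].round(3)); return s,M
E
python3 - <<'E'
from h import *
st();lean()
E
```

```text
t 18.30 pos [469.5 -43.8 952.4] rpy [-3.082 -0.639 -0.111] F [-1.2  0.3  0.1] w 30.4 q [-0.07  0.15  0.23  0.38 -0.13  1.98 -0.03]
tool x [ 0.798 -0.089  0.597] y [-0.075 -0.996 -0.048] z [ 0.599 -0.007 -0.801]
```

```bash
python3 - <<'E'
from h import *
to(475,-15,560)
E
```

```text
t 18.30 pos [469.5 -43.8 952.4] rpy [-3.082 -0.639 -0.111] F [-1.2  0.3  0.1] w 30.4 q [-0.07  0.15  0.23  0.38 -0.13  1.98 -0.03]
shift [-232.3  -10.3  317.4] turn deg None
```

Emit:
send_rows(
  commands=[
    [30,-29,-1,40,0],
    [30,-58,-2,80,0],
    [30,-87,-3,120,0],
    [30,-116,-4,160,0],
    [30,-145,-5,200,0],
  ],
)

```text
clock: 18.8
eef_pos: [472.2, -29.4, 741.1]
tool_rot: [-3.082, -0.638, -0.11]
force: [1.4, -0.2, 1.1]
width: 29.8
```

Emit:
send_rows(
  commands=[
    [30,-29,-1,40,0],
    [30,-58,-2,80,0],
    [30,-87,-3,120,0],
    [30,-116,-4,160,0],
    [30,-145,-5,200,0],
  ],
)

```text
clock: 19.3
eef_pos: [475.0, -12.9, 492.0]
tool_rot: [-3.082, -0.637, -0.109]
force: [1.2, -0.4, -0.6]
width: 30.0
```

```bash
python3 - <<'E'
from h import *
lean()
to(500,15,220)
E
```

```text
tool x [ 0.799 -0.088  0.595] y [-0.074 -0.996 -0.048] z [ 0.597 -0.006 -0.802]
t 19.30 pos [475.  -12.9 492. ] rpy [-3.082 -0.637 -0.109] F [ 1.2 -0.4 -0.6] w 30.0 q [-0.22 -0.16  0.13  2.07  0.14  0.6  -0.27]
shift [-144.3  -16.7  232.9] turn deg None
```

Emit:
send_rows(
  commands=[
    [30,-29,-3,46,8.5],
    [30,-58,-6,92,17],
    [30,-87,-10,138,25.5],
    [30,-116,-13,184,34],
    [30,-144,-16,232,42.5],
  ],
)

```text
clock: 19.8
eef_pos: [483.6, -13.6, 353.8]
tool_rot: [-2.907, -0.572, -0.546]
force: [0.3, -0.7, 0.6]
width: 30.1
```

Emit:
send_rows(
  commands=[
    [30,0,0,0,8.5],
    [30,0,0,0,17],
    [50,0,0,0,25.5],
    [65,0,0,0,34],
    [65,0,0,0,42.5],
  ],
)

```text
clock: 20.3
eef_pos: [482.6, -13.8, 353.0]
tool_rot: [-2.584, -0.267, -1.301]
force: [-0.3, 0.2, 0.4]
width: 64.9
```

```bash
python3 - <<'E'
from h import *
lean()
to(495,15,120)
crop("wrist","w9",0,0,512,384,1.5)
crop("top","t9",230,115,110,140,4)
E
```

```text
tool x [ 0.257 -0.93   0.264] y [-0.781 -0.361 -0.51 ] z [ 0.569 -0.075 -0.819]
t 20.30 pos [482.6 -13.8 353. ] rpy [-2.584 -0.267 -1.301] F [-0.3  0.2  0.4] w 64.9 q [ 0.22  0.04 -0.36  2.31  0.7   0.26 -2.  ]
shift [-85.1  98.8 195.6] turn deg None
```

View pics/w9.png

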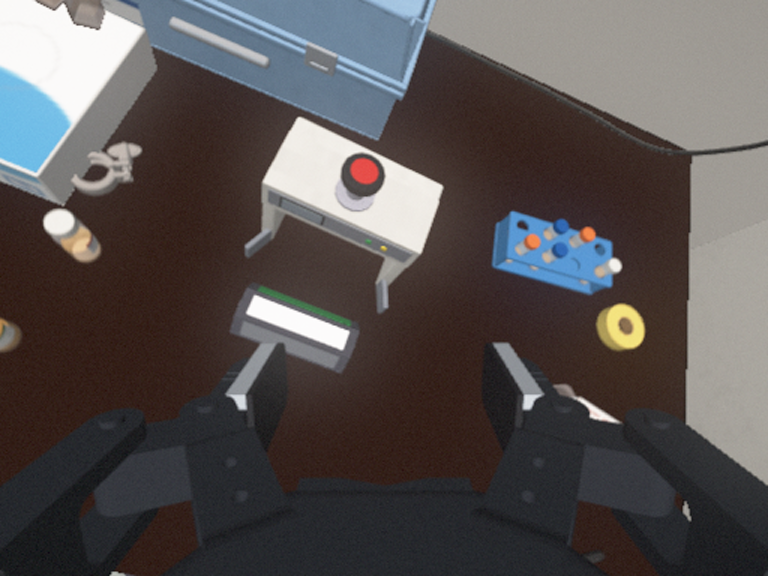

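View pics/t9.png

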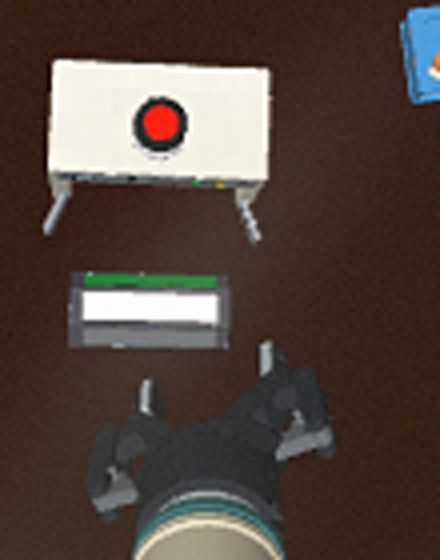

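```bash
python3 - <<'E'
from h import *
to(560,8,353)
E
```

```text
t 20.40 pos [482.8 -13.7 353.2] rpy [-2.585 -0.27  -1.296] F [-0.4  0.5 -0.1] w 65.0 q [ 0.22  0.04 -0.36  2.31  0.7   0.26 -2.  ]
shift [  0.  -68.   42.5] turn deg None
```

Emit:
send_rows(
  commands=[
    [65,0,-25,15,5],
    [65,0,-50,30,12],
    [65,0,-68,42,18],
    [65,0,-68,42,24],
    [65,0,-68,42,24],
  ],
)

```text
clock: 20.9
eef_pos: [559.4, 8.3, 352.5]
tool_rot: [-2.532, -0.039, -1.646]
force: [0.2, -0.3, -0.4]
width: 65.4
```

```bash
python3 - <<'E'
from h import *
lean()
to(560,10,180)
E
```

```text
tool x [-0.075 -0.996  0.039] y [-0.819  0.04  -0.572] z [ 0.568 -0.075 -0.819]
t 20.90 pos [559.4   8.3 352.5] rpy [-2.532 -0.039 -1.646] F [ 0.2 -0.3 -0.4] w 65.4 q [ 0.09  0.17 -0.3   2.15  0.79  0.33 -2.51]
shift [ -8.5  98.3 141.5] turn deg None
```

Emit:
send_rows(
  commands=[
    [65,-2,25,35,0],
    [65,-4,50,70,0],
    [65,-6,75,105,0],
    [65,-8,98,140,0],
    [65,-8,98,140,0],
  ],
)

```text
clock: 21.4
eef_pos: [582.5, 6.0, 254.3]
tool_rot: [-2.607, -0.047, -1.635]
force: [0.3, -0.2, 0.3]
width: 65.3
```

```bash
python3 - <<'E'
from h import *
lean()
to(530,12,100)
E
```

```text
tool x [-0.065 -0.997  0.047] y [-0.86   0.032 -0.509] z [ 0.506 -0.073 -0.859]
t 21.40 pos [582.5   6.  254.3] rpy [-2.607 -0.047 -1.635] F [ 0.3 -0.2  0.3] w 65.3 q [ 0.    0.37 -0.19  2.18  1.22  0.23 -2.94]
shift [ -9.9 123.9 105.6] turn deg None
```

Emit:
send_rows(
  commands=[
    [65,0,0,0,-8.5],
    [65,0,0,0,-17],
    [65,0,0,0,-25.5],
    [65,0,0,0,-34],
    [65,0,0,0,-42.5],
  ],
)

```text
clock: 21.9
eef_pos: [582.1, 5.6, 254.8]
tool_rot: [-2.764, -0.392, -0.948]
force: [-1.0, 0.2, 0.6]
width: 65.1
```

Emit:
send_rows(
  commands=[
    [65,0,0,0,-8.5],
    [65,0,0,0,-17],
    [65,0,0,0,-25.5],
    [65,0,0,0,-34],
    [65,0,0,0,-42.5],
  ],
)

```text
clock: 22.4
eef_pos: [581.8, 5.3, 255.2]
tool_rot: [3.128, -0.538, -0.118]
force: [0.8, 0.2, 0.1]
width: 64.4
```

Emit:
send_rows(
  commands=[
    [65,0,0,0,-8.5],
    [65,0,0,0,-17],
    [65,0,0,0,-25.5],
    [65,0,0,0,-34],
    [65,0,0,0,-42.5],
  ],
)

```text
clock: 22.9
eef_pos: [581.4, 5.0, 255.7]
tool_rot: [2.746, -0.376, 0.704]
force: [-0.2, -0.1, 0.5]
width: 65.1
```

Emit:
send_rows(
  commands=[
    [65,0,0,0,-8.5],
    [65,0,0,0,-17],
    [65,0,0,0,-25.5],
    [65,0,0,0,-34],
    [65,0,0,0,-42.5],
  ],
)

```text
clock: 23.4
eef_pos: [581.0, 4.6, 256.1]
tool_rot: [2.603, -0.024, 1.385]
force: [-0.0, 0.0, -0.3]
width: 64.8
```

```bash
python3 - <<'E'
from h import *
lean()
to(540,12,150)
E
```

```text
tool x [0.185 0.982 0.024] y [ 0.841 -0.171  0.513] z [ 0.508 -0.075 -0.858]
t 23.40 pos [581.    4.6 256.1] rpy [ 2.603 -0.024  1.385] F [-0.   0.  -0.3] w 64.8 q [ 0.32  0.41 -0.61  2.18  1.37  0.41 -0.06]
shift [ -2.9 -90.2  69.7] turn deg None
```

Emit:
send_rows(
  commands=[
    [65,-1,-22,17,-6],
    [65,-2,-45,35,-6],
    [65,-3,-68,52,-6],
    [65,-3,-90,70,-6],
    [65,-3,-90,70,-6],
  ],
)

```text
clock: 23.9
eef_pos: [537.0, 11.9, 146.5]
tool_rot: [2.611, 0.031, 1.479]
force: [0.1, 0.5, 0.1]
width: 64.8
```

```bash
python3 - <<'E'
from h import *
lean()
to(525,12,100)
E
```

```text
tool x [ 0.092  0.995 -0.031] y [ 0.86  -0.064  0.506] z [ 0.501 -0.073 -0.862]
t 23.90 pos [537.   11.9 146.5] rpy [2.611 0.031 1.479] F [0.1 0.5 0.1] w 64.8 q [ 0.28  0.63 -0.66  2.38  2.07  0.61 -0.7 ]
shift [  0.5 -33.9  34.1] turn deg None
```

```bash
python3 - <<'E'
from h import *
def P(cx,cy,z): return px2w("top",230+cx/4-.4,115+cy/4-.4,z)
O=np.array([674.5,3.7]);psi=-.061;ex=np.array([np.cos(psi),np.sin(psi)]);ey=np.array([-ex[1],ex[0]])
c=np.array([P(*p) for p in((82,290,50),(82,321,50),(220,293,50),(219,326,50))])
m=c.mean(0);print(m,'inst',(m-O)@ex,(m-O)@ey, 'near vertex',m-28.9*ex)
d=c[0]-c[2];print(np.arctan2(-d[0],d[1]))
E
```

```text
[559.99748697  10.76507783] inst -114.72024968310598 0.07161487721160208 near vertex [531.15123874  12.52688474]
-0.04641431169706241
```

```bash
python3 - <<'E'
from h import *
to(510,13.5,80)
to(510,13.5,33)
E
```

```text
t 23.90 pos [537.   11.9 146.5] rpy [2.611 0.031 1.479] F [0.1 0.5 0.1] w 64.8 q [ 0.28  0.63 -0.66  2.38  2.07  0.61 -0.7 ]
shift [  1.2 -57.   43.7] turn deg None
t 23.90 pos [537.   11.9 146.5] rpy [2.611 0.031 1.479] F [0.1 0.5 0.1] w 64.8 q [ 0.28  0.63 -0.66  2.38  2.07  0.61 -0.7 ]
shift [  2.6 -80.7  84.2] turn deg None
```

Emit:
send_rows(
  commands=[
    [65,0,-20,12,-1.5],
    [65,1,-40,28,-1.5],
    [65,1,-57,44,-1.5],
    [65,1,-57,44,-1.5],
  ],
)

```text
clock: 24.3
eef_pos: [511.7, 12.6, 78.8]
tool_rot: [2.618, 0.048, 1.503]
force: [0.3, 1.5, 0.2]
width: 65.0
```

```bash
python3 - <<'E'
from h import *
lean()
to(510,13.5,35)
crop("scene","s10",200,130,200,150,4)
E
```

```text
tool x [ 0.068  0.997 -0.048] y [ 0.865 -0.035  0.5  ] z [ 0.496 -0.076 -0.865]
t 24.30 pos [511.7  12.6  78.8] rpy [2.618 0.048 1.503] F [0.3 1.5 0.2] w 65.0 q [ 0.43  0.94 -0.97  2.47  2.12  1.04 -0.68]
shift [  2.9 -23.4  37. ] turn deg None
```

View pics/s10.png

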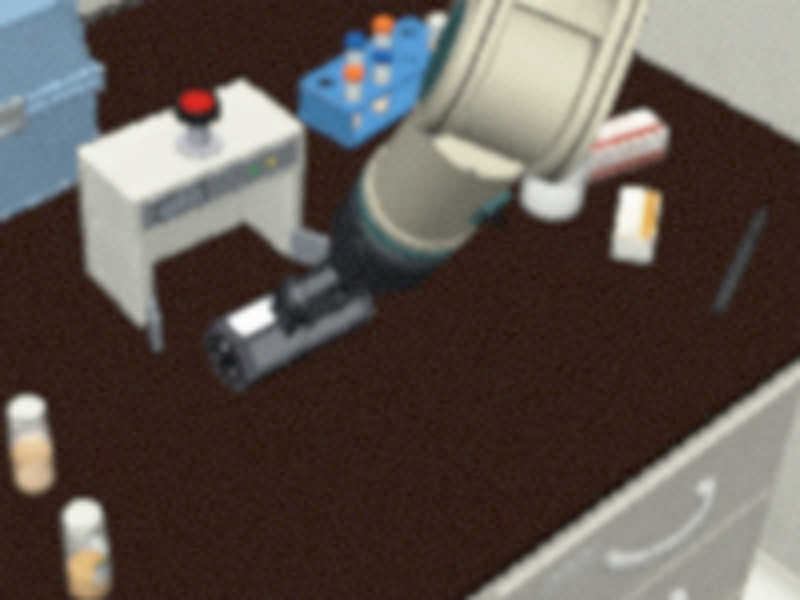

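Emit:
send_rows(
  commands=[
    [65,1,-7,12,0],
    [65,2,-14,24,0],
    [65,3,-21,37,0],
    [65,3,-21,37,0],
  ],
)

```text
clock: 24.75
eef_pos: [512.2, 12.9, 35.2]
tool_rot: [2.62, 0.048, 1.501]
force: [1.0, -0.2, 0.4]
width: 64.7
```

```bash
python3 - <<'E'
from h import *
lean()
to(525,13,35)
crop("scene","s11",200,130,200,150,4)
crop("top","t11",180,115,200,150,4)
E
```

```text
tool x [ 0.07   0.996 -0.048] y [ 0.867 -0.037  0.497] z [ 0.494 -0.076 -0.866]
t 24.75 pos [512.2  12.9  35.2] rpy [2.62  0.048 1.501] F [ 1.  -0.2  0.4] w 64.7 q [ 0.49  1.18 -1.12  2.46  2.14  1.29 -0.6 ]
shift [ 1.  11.   6.5] turn deg None
```

View pics/s11.png

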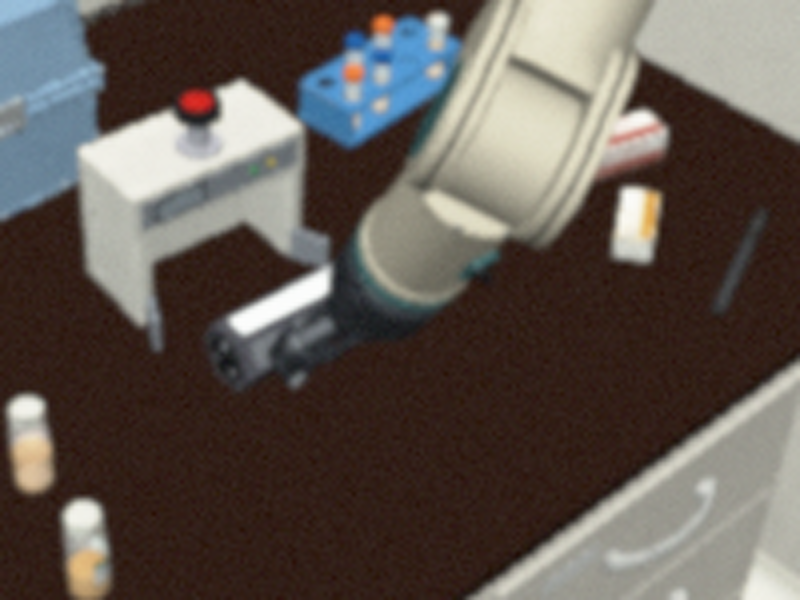

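View pics/t11.png

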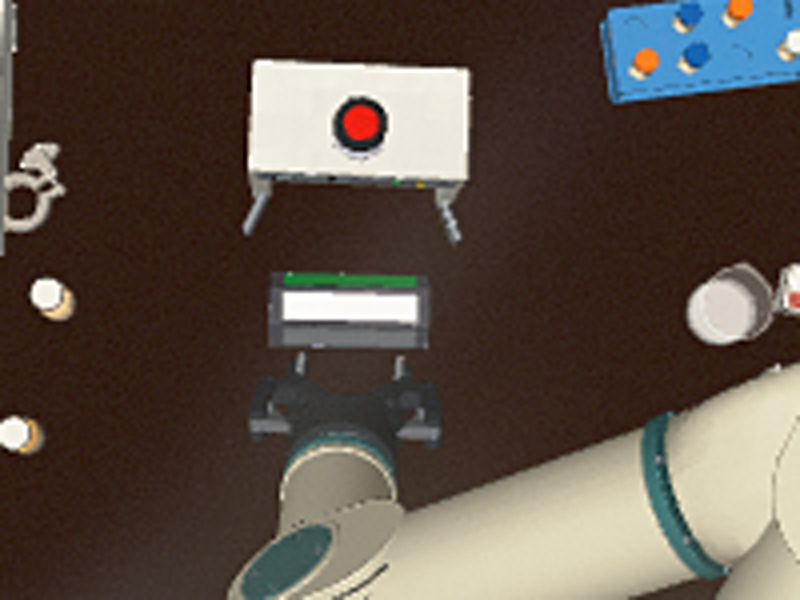

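```bash
python3 - <<'E'
from h import *
crop("scene","s12",0,0,512,384,1.5)
crop("top","t12",0,0,512,384,1.5)
E
```

```text
(no output)
```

View pics/s12.png

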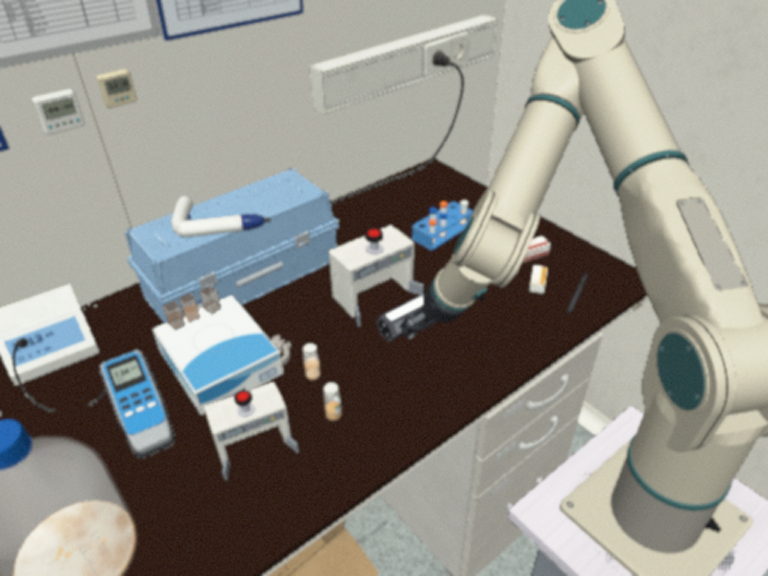

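View pics/t12.png

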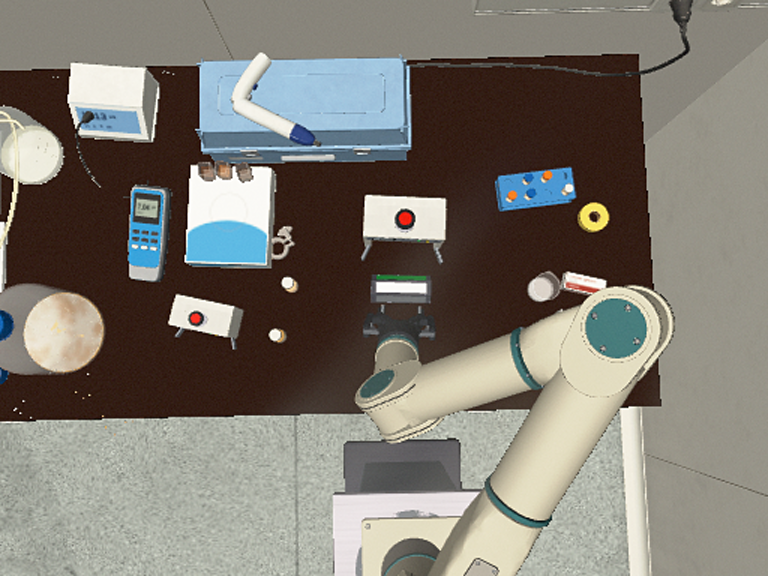

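Emit:
send_rows(
  commands=[
    [65,0,4,2.5,0],
    [65,0,9,5,0],
    [65,0,13,7.5,0],
    [65,0,17,10,0],
  ],
)

```text
clock: 25.35
eef_pos: [533.1, 12.4, 38.6]
tool_rot: [2.614, 0.048, 1.504]
force: [-7.0, 0.4, 9.9]
width: 64.9
```

```bash
python3 - <<'E'
from h import *
lean()
to(560,10,35)
crop("top","t13",230,115,110,140,4)
E
```

```text
tool x [ 0.067  0.997 -0.048] y [ 0.864 -0.034  0.503] z [ 0.499 -0.075 -0.863]
t 25.35 pos [533.1  12.4  38.6] rpy [2.614 0.048 1.504] F [-7.   0.4  9.9] w 64.9 q [ 0.51  1.17 -1.12  2.41  2.13  1.25 -0.54]
shift [-0.4 21.6 16.7] turn deg None
```

View pics/t13.png

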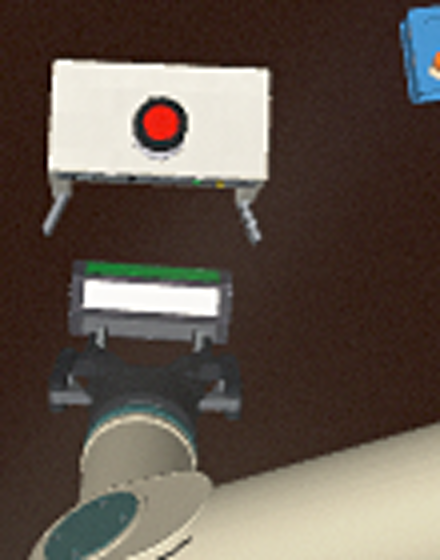

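```bash
cat >> h.py <<'E'
def fwd(d,z,yoff=0):
    s=ctrl.read_state();O=np.array([674.5,3.7]);psi=-.061;ex=np.array([np.cos(psi),np.sin(psi)]);ey=np.array([-ex[1],ex[0]])
    p=s['eef_pos'][:2]-O; print('inst',(p@ex).round(1),(p@ey).round(1))
    q=O+ex*(p@ex+d)+ey*yoff
    to(q[0],q[1],z)
E
python3 - <<'E'
from h import *
fwd(40,39)
E
```

```text
inst -140.9 -0.1
t 25.40 pos [533.9  12.2  38.6] rpy [2.614 0.048 1.503] F [-4.   1.2  4.1] w 64.8 q [ 0.51  1.17 -1.12  2.41  2.13  1.25 -0.54]
shift [ 0.3 34.7 19.8] turn deg None
```

Emit:
send_rows(
  commands=[
    [65,0,7,4,0],
    [65,0,14,8,0],
    [65,0,21,12,0],
    [65,0,28,16,0],
    [65,0,35,20,0],
  ],
)

```text
clock: 25.9
eef_pos: [574.7, 9.3, 38.8]
tool_rot: [2.614, 0.048, 1.502]
force: [-2.3, -1.2, 0.4]
width: 65.1
```

```bash
python3 - <<'E'
from h import *
lean();fwd(40,39)
crop("top","t14",230,115,110,140,4)
E
```

```text
tool x [ 0.068  0.997 -0.048] y [ 0.864 -0.035  0.503] z [ 0.5   -0.076 -0.863]
inst -100.0 -0.5
t 25.90 pos [574.7   9.3  38.8] rpy [2.614 0.048 1.502] F [-2.3 -1.2  0.4] w 65.1 q [ 0.53  1.16 -1.11  2.31  2.1   1.17 -0.43]
shift [ 0.8 34.7 20. ] turn deg None
```

View pics/t14.png

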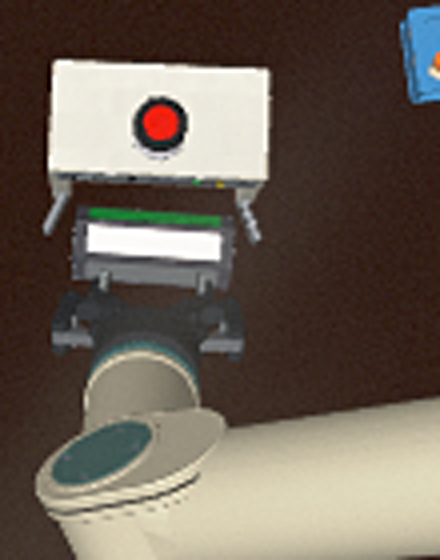

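```bash
cat >> h.py <<'E'
def bar(pts):
    O=np.array([674.5,3.7]);psi=-.061;ex=np.array([np.cos(psi),np.sin(psi)]);ey=np.array([-ex[1],ex[0]])
    c=np.array([px2w("top",230+a/4-.4,115+b/4-.4,50) for a,b in pts]);m=c.mean(0)
    d=c[0]+c[1]-c[2]-c[3];print('bar',m.round(1),'inst',((m-O)@ex).round(1),((m-O)@ey).round(1),'yaw',np.arctan2(-d[0],d[1]).round(3))
E
python3 - <<'E'
from h import *
bar([(87,222),(86,254),(222,230),(221,262)])
E
```

```text
bar [609.4   7. ] inst -65.2 -0.7 yaw -0.085
```

Emit:
send_rows(
  commands=[
    [65,0,7,4,0],
    [65,0,14,8,0],
    [65,0,21,12,0],
    [65,0,28,16,0],
    [65,1,35,20,0],
  ],
)

```text
clock: 26.45
eef_pos: [617.3, 6.8, 39.6]
tool_rot: [2.612, 0.048, 1.5]
force: [-2.2, -0.5, 0.6]
width: 65.2
```

```bash
python3 - <<'E'
from h import *
lean();fwd(18,39)
crop("top","t15",230,115,110,140,4)
crop("scene","s15",200,130,200,150,4)
E
```

```text
tool x [ 0.07   0.996 -0.048] y [ 0.862 -0.037  0.505] z [ 0.501 -0.077 -0.862]
inst -57.3 -0.4
t 26.45 pos [617.3   6.8  39.6] rpy [2.612 0.048 1.5  ] F [-2.2 -0.5  0.6] w 65.2 q [ 0.53  1.16 -1.1   2.2   2.07  1.1  -0.33]
shift [ 0.6 15.2  9.6] turn deg None
```

View pics/t15.png

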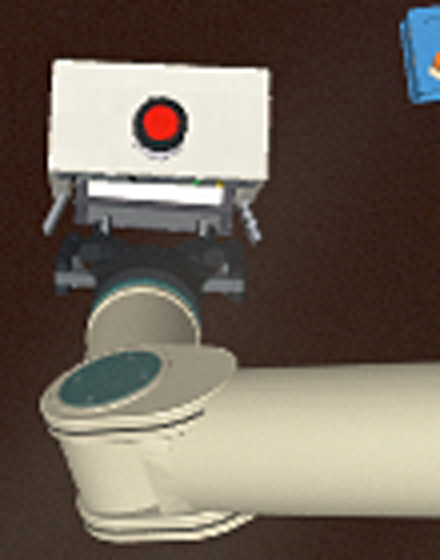

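View pics/s15.png

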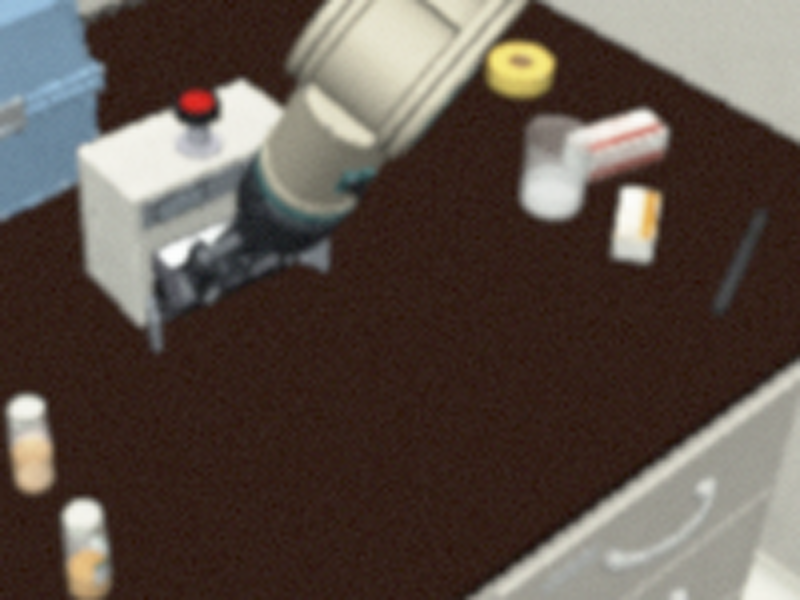

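Emit:
send_rows(
  commands=[
    [65,0,4,2,0],
    [65,0,7,4,0],
    [65,0,10,6,0],
    [65,0,12,7.5,0],
  ],
)

```text
clock: 26.95
eef_pos: [632.7, 6.0, 39.7]
tool_rot: [2.609, 0.048, 1.499]
force: [-3.9, -0.0, 2.2]
width: 64.9
```

```bash
python3 - <<'E'
from h import *
lean();fwd(8,40)
crop("top","t16",240,135,80,90,6)
E
```

```text
tool x [ 0.071  0.996 -0.048] y [ 0.861 -0.037  0.507] z [ 0.503 -0.077 -0.861]
inst -41.8 -0.3
t 26.95 pos [632.7   6.   39.7] rpy [2.609 0.048 1.499] F [-3.9 -0.   2.2] w 64.9 q [ 0.53  1.16 -1.09  2.16  2.06  1.08 -0.3 ]
shift [0.4 7.  3.8] turn deg None
```

View pics/t16.png

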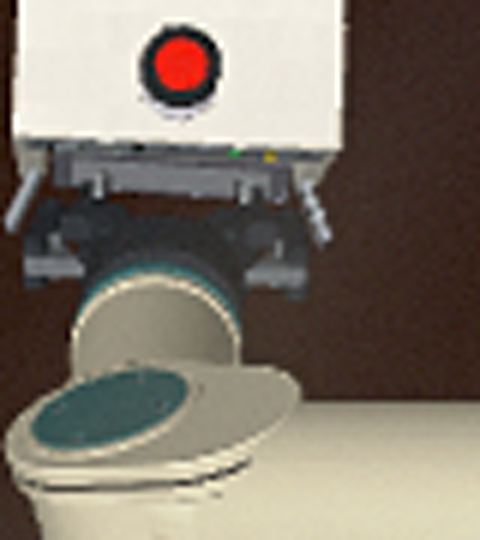

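Emit:
send_rows(
  commands=[
    [65,0,2,1,0],
    [65,0,4,2,0],
    [65,0,5,3,0],
  ],
)

```text
clock: 27.3
eef_pos: [639.2, 5.5, 39.8]
tool_rot: [2.609, 0.048, 1.499]
force: [-2.8, 0.3, 0.8]
width: 65.0
```

Emit:
send_rows(
  commands=[
    [65,0,1,0.6,0],
    [65,0,2,1.2,0],
    [65,0,2,1.2,0],
  ],
)

```text
clock: 27.6
eef_pos: [641.7, 5.3, 39.9]
tool_rot: [2.609, 0.048, 1.499]
force: [-1.3, 0.2, 1.3]
width: 64.9
```

Emit:
send_rows(
  commands=[
    [65,0,1,0.6,0],
    [65,0,2,1.2,0],
    [65,0,2,1.2,0],
  ],
)

```text
clock: 27.9
eef_pos: [642.6, 5.1, 39.7]
tool_rot: [2.611, 0.048, 1.5]
force: [-8.3, -0.8, 6.2]
width: 65.0
```

```bash
python3 - <<'E'
from h import *
lean();fwd(8,40)
crop("top","t17",240,135,80,90,6)
crop("scene","s17",200,160,120,90,6)
E
```

```text
tool x [ 0.071  0.996 -0.048] y [ 0.862 -0.037  0.506] z [ 0.502 -0.077 -0.861]
inst -31.9 -0.5
t 27.90 pos [642.6   5.1  39.7] rpy [2.611 0.048 1.5  ] F [-8.3 -0.8  6.2] w 65.0 q [ 0.53  1.16 -1.09  2.13  2.05  1.07 -0.27]
shift [0.6 7.1 3.7] turn deg None
```

View pics/t17.png

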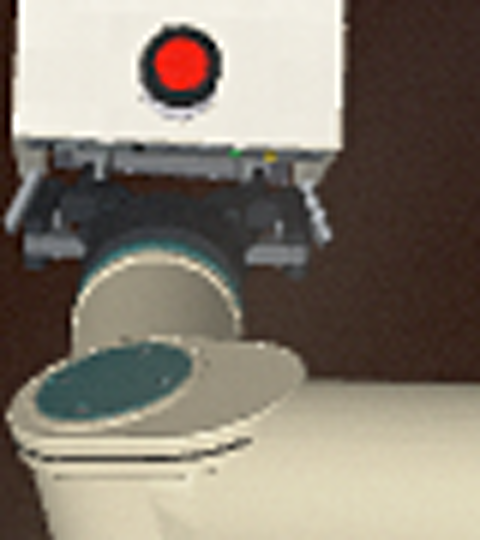

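View pics/s17.png

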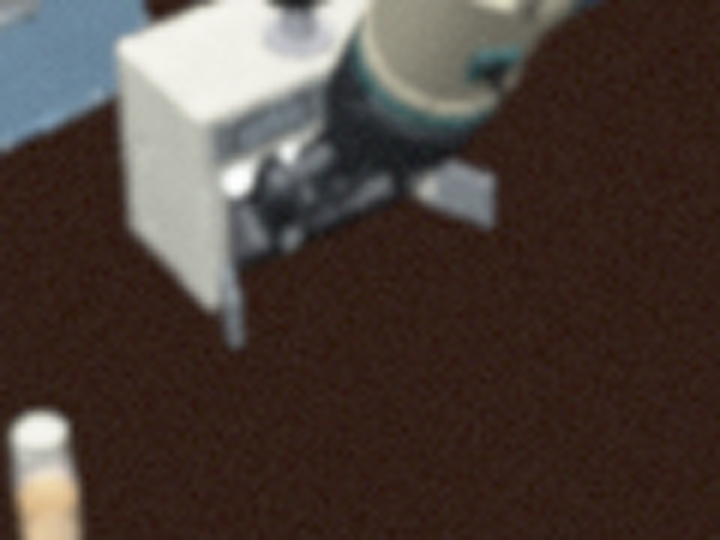

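Emit:
send_rows(
  commands=[
    [65,0,1.5,1,0],
    [65,0,2,1.2,0],
    [65,0,2,1.2,0],
  ],
)

```text
clock: 28.3
eef_pos: [642.8, 5.1, 39.6]
tool_rot: [2.613, 0.049, 1.501]
force: [-13.0, -1.4, 10.2]
width: 65.0
```

Emit:
send_rows(
  commands=[
    [65,0,-4,-2.5,0],
    [65,0,-15,-9,0],
    [65,0,-35,-20,0],
    [65,0,-60,-35,0],
    [65,0,-85,-50,0],
  ],
)

```text
clock: 28.8
eef_pos: [544.4, 11.7, 40.3]
tool_rot: [2.612, 0.048, 1.5]
force: [-0.3, 0.3, 0.1]
width: 64.8
```

```bash
python3 - <<'E'
from h import *
lean();fwd(0,300)
crop("top","t18",240,130,80,90,6)
crop("scene","s18",200,140,120,90,6)
O=np.array([674.5,3.7]);psi=-.061;ex=np.array([np.cos(psi),np.sin(psi)]);ey=np.array([-ex[1],ex[0]])
# predicted tile/near vertex pixels in both cams for home at x=1
for bx in(1,-4):
  for cam,(x0,y0) in(("top",(240,130)),("scene",(200,140))):
    for y in(60,-60):
      w=O+ex*(bx-28.9)+ey*y; u=w2px(cam,(w[0],w[1],25)); print(bx,cam,y,(np.array(u)-[x0,y0]).round(1)*6)
E
```

```text
tool x [ 0.071  0.996 -0.048] y [ 0.862 -0.037  0.505] z [ 0.501 -0.078 -0.862]
inst -130.4 0.1
t 28.80 pos [544.4  11.7  40.3] rpy [2.612 0.048 1.5  ] F [-0.3  0.3  0.1] w 64.8 q [ 0.51  1.16 -1.12  2.39  2.12  1.23 -0.52]
shift [ -12.6  131.1 -223.8] turn deg None
1 top 60 [ 51. 201.]
1 top -60 [285.6 209.4]
1 scene 60 [235.8 381.6]
1 scene -60 [421.8 293.4]
-4 top 60 [ 50.4 210.6]
-4 top -60 [285.6 219. ]
-4 scene 60 [241.2 387. ]
-4 scene -60 [427.2 298.2]
```

View pics/t18.png

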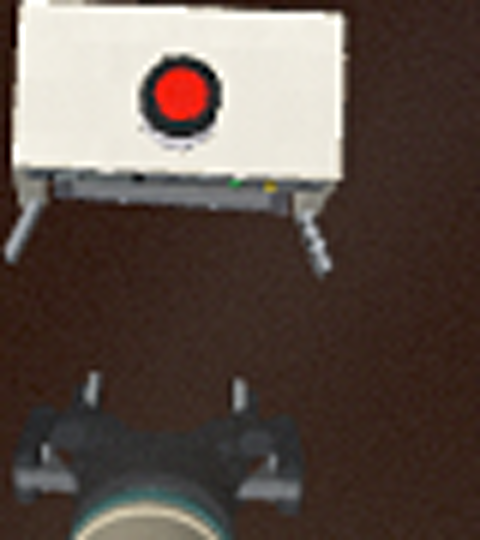

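View pics/s18.png

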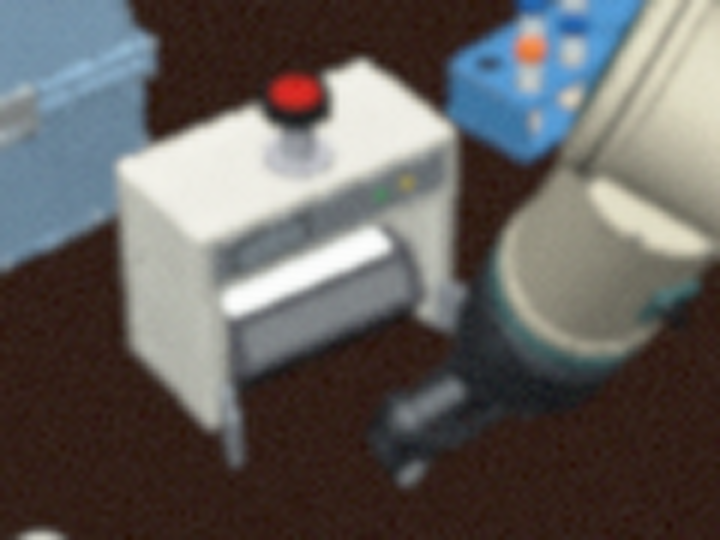

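```bash
python3 - <<'E'
from h import *
to(544,10,230)
E
```

```text
t 28.90 pos [541.3  12.5  39.3] rpy [2.617 0.049 1.506] F [ 0.4 -0.1  0. ] w 65.0 q [ 0.51  1.16 -1.12  2.39  2.12  1.23 -0.52]
shift [ -11.7   97.8 -163.3] turn deg None
```

Emit:
send_rows(
  commands=[
    [50,-3,24,-40,0],
    [30,-6,48,-81,0],
    [10,-9,73,-122,0],
    [0,-11,98,-163,0],
    [0,-11,98,-163,0],
  ],
)

```text
clock: 29.4
eef_pos: [549.4, 12.0, 239.1]
tool_rot: [2.599, 0.051, 1.505]
force: [0.6, -0.7, 0.0]
width: 0.1
```

```bash
python3 - <<'E'
from h import *
lean();to(677.5,4.5,225)
E
```

```text
tool x [ 0.066  0.997 -0.051] y [ 0.856 -0.031  0.516] z [ 0.512 -0.077 -0.855]
t 29.40 pos [549.4  12.  239.1] rpy [2.599 0.051 1.505] F [ 0.6 -0.7  0. ] w 0.1 q [ 0.65  0.61 -1.21  2.26  1.58  0.81 -0.13]
shift [  1.7 102.6  78.3] turn deg None
```

Emit:
send_rows(
  commands=[
    [0,0,26,18,0],
    [0,1,52,37,0],
    [0,1,78,57,0],
    [0,2,102,77,0],
    [0,2,102,77,0],
  ],
)

```text
clock: 29.9
eef_pos: [680.2, 3.5, 225.2]
tool_rot: [2.597, 0.049, 1.5]
force: [-0.1, -0.2, 0.5]
width: 0.4
```

```bash
python3 - <<'E'
from h import *
s,M=lean()
e=s['eef_pos']+M@np.array([0,-11,14]);print('edge',e)
to(677.5,4.5,200)
crop("top","t19",230,115,110,140,4)
crop("scene","s19",200,110,120,90,6)
E
```

```text
tool x [ 0.071  0.996 -0.049] y [ 0.855 -0.035  0.517] z [ 0.514 -0.079 -0.854]
edge [678.02327576   2.75154203 207.56533254]
t 29.90 pos [680.2   3.5 225.2] rpy [2.597 0.049 1.5  ] F [-0.1 -0.2  0.5] w 0.4 q [ 0.57  0.78 -1.11  1.96  1.54  0.85  0.12]
shift [  2.1 -15.4  20.1] turn deg None
```

View pics/t19.png

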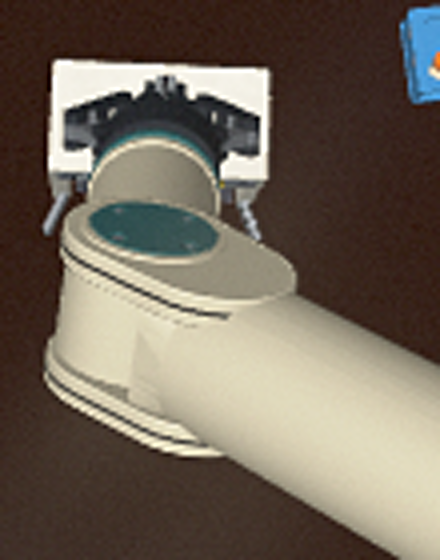

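View pics/s19.png

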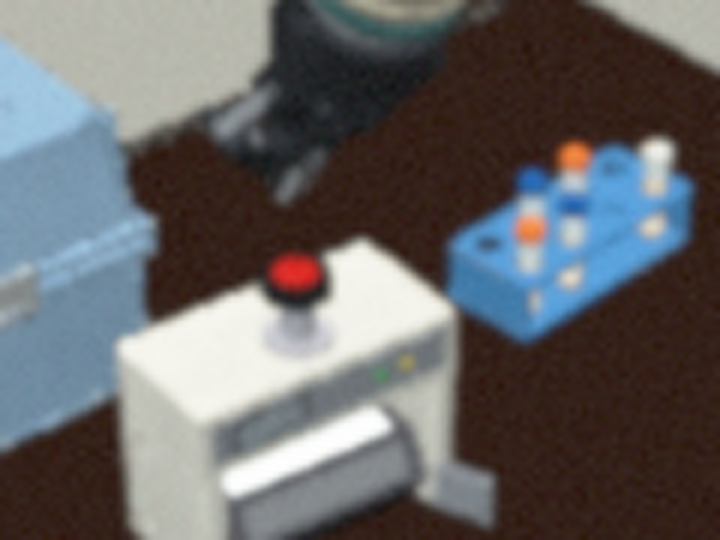

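Emit:
send_rows(
  commands=[
    [0,1,-8,9,0],
    [0,2,-14,19,0],
    [0,3,-20,28,0],
    [0,3,-20,28,0],
  ],
)

```text
clock: 30.4
eef_pos: [672.5, 6.3, 189.2]
tool_rot: [2.602, 0.051, 1.505]
force: [-0.7, 0.3, 0.4]
width: 0.1
```

```bash
python3 - <<'E'
from h import *
s,M=lean()
e=s['eef_pos']+M@np.array([0,-11,14]);print('edge',e)
to(677.5,4.5,158)
E
```

```text
tool x [ 0.065  0.997 -0.051] y [ 0.858 -0.03   0.513] z [ 0.51  -0.077 -0.857]
edge [670.16077716   5.56504762 171.57437599]
t 30.40 pos [672.5   6.3 189.2] rpy [2.602 0.051 1.505] F [-0.7  0.3  0.4] w 0.1 q [ 0.54  0.82 -1.08  2.01  1.64  0.84  0.02]
shift [  0.1 -11.6  29.5] turn deg None
```

Emit:
send_rows(
  commands=[
    [0,0,2,4,0],
    [0,0,0,8,0],
    [0,0,-3,14,0],
    [0,0,-6,19,0],
    [0,0,-8,23,0],
  ],
)

```text
clock: 30.9
eef_pos: [677.5, 5.5, 165.4]
tool_rot: [2.601, 0.05, 1.507]
force: [-2.4, 0.7, 4.1]
width: 0.3
```

```bash
python3 - <<'E'
from h import *
s,M=lean()
e=s['eef_pos']+M@np.array([0,-11,14]);print('edge',e)
to(677.5,4.5,156)
crop("scene","s20",200,110,120,90,6)
E
```

```text
tool x [ 0.064  0.997 -0.05 ] y [ 0.858 -0.029  0.514] z [ 0.51  -0.076 -0.857]
edge [675.21399813   4.7691893  147.7948368 ]
t 30.90 pos [677.5   5.5 165.4] rpy [2.601 0.05  1.507] F [-2.4  0.7  4.1] w 0.3 q [ 0.53  0.87 -1.06  2.01  1.7   0.85 -0.03]
shift [-0.5 -4.8  8.2] turn deg None
```

View pics/s20.png

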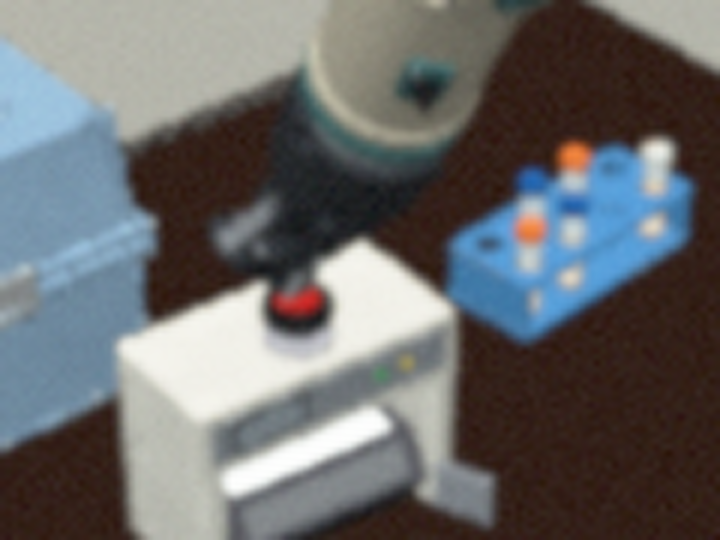

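Emit:
send_rows(
  commands=[
    [0,0,-1,2,0],
    [0,0,-2,4,0],
    [0,0,-4,6,0],
    [0,0,-5,8,0],
    [0,0,-5,8,0],
  ],
)

```text
clock: 31.45
eef_pos: [677.5, 5.5, 156.0]
tool_rot: [2.601, 0.05, 1.507]
force: [-1.8, 1.4, 6.7]
width: -0.2
```

Emit:
send_rows(
  commands=[
    [0,0,-0.5,1,0],
    [0,0,-1,2,0],
    [0,0,-1,2,0],
  ],
)

```text
clock: 31.75
eef_pos: [677.7, 5.6, 155.7]
tool_rot: [2.598, 0.051, 1.508]
force: [-9.1, -0.5, 16.7]
width: 0.2
```

Emit:
send_rows(
  commands=[
    [0,0,5,-9,0],
    [0,-2,20,-34,0],
    [0,-4,40,-68,0],
    [0,-5,60,-102,0],
    [0,-5,60,-102,0],
  ],
)

```text
clock: 32.25
eef_pos: [678.8, 7.8, 280.2]
tool_rot: [2.59, 0.05, 1.507]
force: [0.3, 0.4, -0.7]
width: -0.1
```

Emit:
send_rows(
  commands=[
    [0,0,-35,-20,0],
    [0,0,-70,-40,0],
    [0,0,-105,-60,0],
    [0,0,-105,-60,0],
  ],
)

```text
clock: 32.65
eef_pos: [552.6, 14.5, 274.3]
tool_rot: [2.594, 0.055, 1.51]
force: [1.3, -1.0, 0.5]
width: 0.3
```

```bash
python3 - <<'E'
from h import *
st()
crop("top","t21",230,115,110,140,4)
crop("scene","s21",200,110,120,90,6)
crop("scene","s22",0,0,512,384,1.5)
for z in (171,141): print(w2px("scene",(675,3.8,z)),(np.array(w2px("scene",(675,3.8,z)))-[200,110])*6)
E
```

```text
t 32.65 pos [552.6  14.5 274.3] rpy [2.594 0.055 1.51 ] F [ 1.3 -1.   0.5] w 0.3 q [ 0.66  0.51 -1.19  2.22  1.43  0.73  0.01]
(np.float64(248.6445320940424), np.float64(153.81516637522344)) [291.86719256 262.89099825]
(np.float64(248.92383242766581), np.float64(162.01207381218413)) [293.54299457 312.07244287]
```

View pics/s21.png

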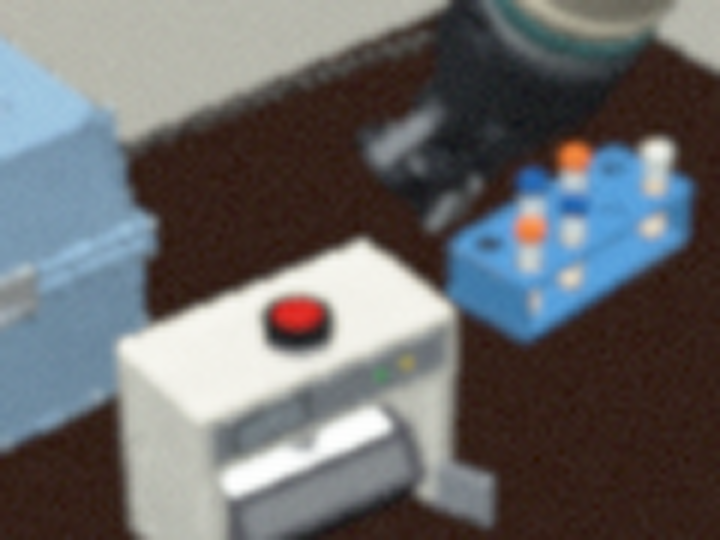

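View pics/t21.png

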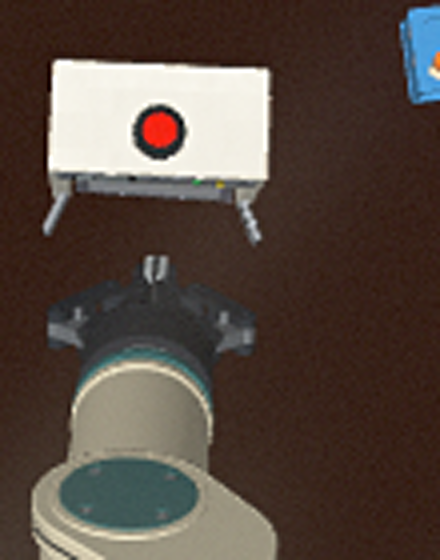

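View pics/s22.png

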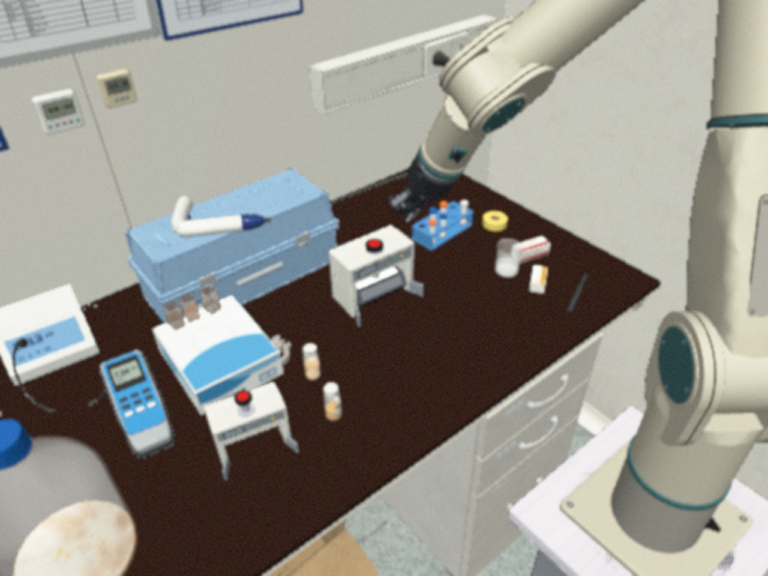

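```bash
python3 - <<'E'
from h import *
print(ctrl.finish_job()); st()
E
```

```text
the job is handed in; nothing more can be done
None
the job is handed in; nothing more can be done
```

I rolled the bar two faces away from the robot, letting it rest on each. I then slid it, white tile up, to the back wall of the larger reflectometer, pressed the probe down and handed the job in. The last clock reading before that was 32.65 s of the 72 s allowed, and no verdict is reported.

**How it was done**
- I rolled the bar with two finger contacts at the near edge, lifting and pushing together.
- I squared it by pushing its right end sideways onto the instrument's axis.
- The moves cannot tilt the tool directly, so I used the arm's joint limits to lean it back about 30 degrees. The brief suggested about 40; 30 cleared the roof.
- I pressed the probe with the same leaned tool and closed fingertips.

**Last checks**
- **Bar home:** it came to a firm stop at about 13 N with no further movement. Its near edge in the top picture matched the fully home position, and the scene picture shows the white tile on top. It looked about 0.02 rad off square, against a limit of 0.1.
- **Probe down:** it came to a firm stop at about 17 N. The knob sits at row 315 in the enlarged picture, where fully down was predicted at 312.
- **Bystanders:** the two vials and the beaker look unmoved by eye; I did not measure them.
- **Robot:** it was clear of everything at hand-in, about 100 mm above the knob and 120 mm back.

**What did not go as planned:** my first slide, with the tool upright, pressed down on the bar's upper face with about 24 N. The bar moved about 18 mm and stayed flat. I backed off and used the leaned tool instead.

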